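# Clamp the blue column in the cradle

## Task

Take the column with the blue ends out of the stock crate, lay it gently in the cradle's trough (do not let it drop) and slide it under the clamp bridge until its end rests against the end stop. Then screw the knurled clamp knob down clockwise until it stops tight, and let go. Leave the other parts in the crate, and do not knock over or shift the things on the bench.

Things in the scene. Friction and masses are not known exactly. Their poses are not given: they have to be found in the camera images.
- column_blue: Target, a steel column 200 mm long, about 0.5 kg, lying. Round barrel 38 mm in diameter; at each end a blue hexagonal nut 30 mm long, 38 mm across flats (flush with the barrel), 44 across corners, a flat underneath; then a white nose 8 mm long. Blue bands by the nuts. The ends are alike, either may lead. Origin: its middle, on the axis, 19 mm above what it lies on. x axis: along the column.
- column_red: Same column with red nuts and bands. Stays in the crate.
- column_yellow: Same column with yellow nuts and bands. Stays in the crate.
- guard_black: A shorter column, 120 mm long, same section, with black nuts and bands. Stays in the crate. Origin and axes as for the blue column.
- coupling_a: Brass coupling 60 mm long, 24 mm hexagon in the middle, lying at the crate's near end (towards the robot). Stays in the crate. Origin: its middle, on its axis.
- coupling_b: Brass coupling like coupling_a, lying at the crate's far end. Stays in the crate.
- coupling_c: Brass coupling like coupling_a, lying across one end of the short black column. Stays in the crate.
- coupling_d: Brass coupling like coupling_a, lying across the other end of the short black column. Stays in the crate.
- crate: Grey open crate, fixed, 312 mm (its x) by 356 mm (its y), 62 mm high, floor and walls 6 mm. Origin: centre of its underside. The columns lie on its floor side by side, along its x axis within 6 degrees, in lanes 78 mm apart from middle to middle, in any order. Beside a column's middle there is at least 30 mm of free room, so open the fingers only a little wider than the column.
- cradle: Column cradle bolted to the bench, fixed: grey base plate 12 mm thick, 110 mm wide (y), from x = -145 to +112 mm in its own frame, with an aluminium trough along x. x axis: along the trough towards the end stop. Origin: on the bench, right under the middle of a fully home column, whose axis lies along x, 39 mm above the bench.
- trough (a point): Point at the cradle's x = 0, on the trough floor's level, 20 mm above the bench. The trough has two pieces, x = -142 to -72 and +24 to +96 mm, with an open gap between for the fingers, down to the base plate. Side walls slope 60 degrees from level, fit the hexagon (flat down) with about 1 mm of play, and open to 59 mm at their tops, 50 mm above the bench.
- end_stop (a point): Centre of the face of the steel end stop, at the cradle's x = +100 mm, 39 mm above the bench; the stop's top is 56 mm above the bench. The home column's leading nose touches it.
- bridge (a point): Centre of the top of the clamp bridge, at the cradle's x = +82, y = 0, 96 mm above the bench. The cross bar is 20 mm along x (72 to 92), 18 mm thick, on posts with 80 mm free between them. The knob above overhangs to x = +59. Lay the column with its leading end short of knob and bridge (middle about 53 mm short of home), then slide it along +x under the bridge and the clamp foot.
- clamp_foot: Black rubber spring foot of the clamp, 20 mm in diameter with a bevelled rim, under the bridge. Origin: centre of its underside, 66 mm above the bench at knob angle 0, 3.5 mm lower for each radian of the knob; a seated column's top is at 58 mm. Sprung: about 5 N/mm with 5 N preload, so it presses with about 13 N when the knob is fully down.
- clamp_knob (a joint): Angle of the clamp knob, rad: grows as it is turned clockwise seen from above (screwing down), from 0 (raised) to a hard stop at 2.8. It starts between 0 and 0.4. It sinks 3.5 mm per radian, turns against about 0.12 N m of friction and stays where it is left. Several grasps are needed.
- knob_top (a point): Centre of the clamp knob's top face, on its upright axis, above the bridge. The knob is dark, knurled, 47 mm in diameter, 34 mm high, with a white index line on top. Its top is 141 mm above the bench at angle 0 and 131 mm at the stop; the gap between knob and bridge is then 11 mm and about 1 mm.
- spanner: Steel spanner 160 mm long lying on the bench at the back. Leave it alone.
- reagent_bottle: Amber jar, 64 mm in diameter, 130 mm tall, red cap, on the right of the bench. Leave it alone.
- beaker: Glass beaker, 72 mm in diameter, 95 mm tall, on the right of the bench. Leave it alone.
Not all that is in view belongs to the job. Of the things like the column_blue, leave any that is black, purple or turquoise; of the rest the smaller one is meant.

How it is judged:
On the way, in this order (a step that is already met when the one before it is completed fails the run):
1. the blue column lies in the trough, against the end stop (x of column_blue in the frame of cradle between -0.004 and 0.003 m and y of column_blue in the frame of cradle between -0.004 and 0.004 m and z of column_blue in the frame of cradle between 0.036 and 0.042 m and angle between the x axis of column_blue and the x axis of cradle, either way round below 0.04 rad), for 0.2 s.
2. the knob is screwed down tight on the column (all of step 1 and value of joint clamp_knob above 2.68 rad and contact force between clamp_foot and column_blue above 5 N), for 0.2 s.
At the end, for the whole second after the job is handed in: The blue column lies at rest in the trough against the end stop (within 4 mm along and across, in line within 0.04 rad), the knob is at its stop (2.68 rad or more) and the foot presses on the column with over 5 N. Other crate parts still in the crate, bench things in place (all of step 2 and linear speed of column_blue below 0.01 m/s); the robot touches nothing.
It fails at once if the blue column is let fall from more than about 1 cm above the trough (height (world z) of column_blue above 0.05 m and contact force between column_blue and anything else below 0.02 N).
It fails at once if another part is lifted out of the crate (height (world z) of any of column_red, column_yellow, guard_black, coupling_a, coupling_b, coupling_c, coupling_d above 0.085 m).
It fails at once if a thing on the bench is knocked over or shifted by more than 4 cm (distance of any of spanner, reagent_bottle, beaker from where it was at the start of the episode above 0.04 m or angle between any of spanner, reagent_bottle, beaker's own z axis and vertical above 0.35 rad).
It also fails if it takes over 54 s, if anything falls off the work surface, if the arm or the gripper's body presses on something with over 40 N, if the wrist force passes 120 N, or if a joint passes its speed limit or range.

## Robot

A 7-joint arm with a two-finger parallel gripper is mounted at the origin on the work surface. World frame = base frame: x ahead of the robot, y to its left, z up, the work surface at z = 0. Lengths are in m, angles in rad, forces in N, time in s.
With the tool pointing down it reaches from about 0.425 to 0.95 m from the base axis. Payload 4.7 kg.
Tool frame: the origin (TCP) lies midway between the tips of the shut fingers; the grasp point (between the pads) lies 19 mm behind it; y points along the fingers, x is the direction in which the jaws open and shut, and the axes are right-handed (so a half turn about y gives the same grasp; the last joint's range is limited). The gripper opens to 87 mm and grips with 3 to 60 N. Pads are 19 mm wide; open, the fingers measure 117 mm over their backs; the gripper's body (75 mm by 190 mm) begins 51 mm behind the grasp point.
Start: joints at [1.253, 0.469, -0.049, 1.532, 0.024, 1.141, -0.082], TCP at [0.192, -0.647, 0.223] pointing down, gripper open.
Joint ranges: [-2.59, 2.59], [-0.33, 1.99], [-1.39, 1.29], [0.1, 2.45], [-1.04, 4.18], [0.21, 1.99], [-2.66, 2.66]. Speed limits (rad/s): [2.57, 2.57, 3.14, 3.14, 3.14, 3.14, 3.14].

## Interface

Orientations are given as a rotation vector (axis times angle).
In Python, from workcell import readout, capture, get_calibration, ticket gives the robot as it stands.
- The arm moves only by the tool send_rows, never from a script. Its arguments are lists of equal length, an entry for each row: "slide": the shift along the tool's x, y, z in m, a list of three; "twist": the turn about the tool's y in rad; "jaw": the opening, from 0 (shut) to 1 (fully open). In form: {"slide": [[tx, ty, tz], ...], "twist": [twist, ...], "jaw": [jaw, ...]}. A call has 1 to 8 rows; each row is the pose to reach, as a shift and turn from the pose measured when the call began, along the tool's axes at that moment; what a row does not reach only later rows make up. A row lasts 1/8 s, in which the tool goes at most 62.5 mm and 10.7 degrees, less where a joint would pass 70% of its speed; a pose out of reach is approached as far as the arm can. A call with a gripper value outside its range is refused whole. The fingers move at their own pace and stop on an object; the grip force is fixed at half the most. Time passes only in rows, so rows that repeat a pose let the fingers close. It gives the time, the measured TCP pose, the force and the opening at its end, in the units of the state.
- readout.sense(): the state, without advancing time (a new reading comes with each control period).
- capture(name): name is "side" or "top"; returns (picture, depth): 420x560x3 uint8, red, green, blue; 420x560 float32, m along the optical axis (not along the pixel's ray), 0 where there is no reading.
- get_calibration(name): a dict with "K" (3x3 intrinsics, pixels), "k1" (the pictures are not rectified: a ray, as slopes to the right and down, at radius r is drawn at 1 + k1 r^2 times it, then the intrinsics apply), "xyz" and "attitude" of the camera in the world. Camera axes: x right, y down, z forward; pixel columns grow to the right and rows downward; lengths in m; the calibration is good to about 2 mm. A picture is of the moment at which its call begins. get_calibration takes no time and is no camera call.
- ticket.finish_job(): hands the job in, once; it reports no verdict.
The state is a dict: "clock": time; "joint_pos": joint angles; "qd": joint speeds; "effort": joint torques, N m; "position": TCP position; "orientation": TCP orientation; "wrist_force": force on the tool from outside, world axes, zero at the start; "ft_torque": the same for the moment, N m; "gripper_width": finger opening in m.
Only numpy, scipy, OpenCV 4.12 (cv2) and the standard library are available. Lean on these libraries where they do the work, as an engineer would, in place of code of your own. Each camera call takes 0.05 s, during which the arm holds its last target.

## Working session

There is one attempt and no reset: what is moved stays moved. The work goes in short steps, Python scripts to look and compute and a tool call to move; the robot and the scene stay as the last step left them, time stands still between calls to the robot, and variables do not carry over. Pictures are saved under pics/ and viewed, and the job is handed in when it is done.

Besides the shell and the picture viewer there is one more tool, called by a JSON object that holds its "api" and its "payload", one argument or row to a line. send_rows: Moves the arm, as the interface text tells. Its arguments: {"type":"object","properties":{"slide":{"type":"array","items":{"type":"array","items":{"type":"number"}}},"twist":{"type":"array","items":{"type":"number"}},"jaw":{"type":"array","items":{"type":"number"}}},"required":["slide","twist","jaw"]}

```bash
mkdir -p pics; ls; python3 - <<'E'
from workcell import readout, capture, get_calibration
import cv2,numpy as np
print(readout.sense())
for n in ("side","top"):
    p,d=capture(n); cv2.imwrite(f"pics/{n}0.png",p[:,:,::-1]); np.savez(f"pics/{n}0.npz",p=p,d=d)
    print(n,get_calibration(n))
E
```

```text
pics
{'clock': 0.0, 'joint_pos': array([ 1.25305564,  0.46946218, -0.04860574,  1.5336942 ,  0.02410712,
        1.1409872 , -0.08228257]), 'qd': array([-0.00018365,  0.00010991, -0.00096327, -0.00156323,  0.00099021,
       -0.00176706, -0.00222994]), 'effort': array([-5.57132007e-04, -5.07965326e+01, -8.05355539e-02, -2.36153340e+01,
       -6.11968338e-02,  3.80979711e-02,  1.82791164e-04]), 'position': array([ 0.19211123, -0.64645929,  0.22148537]), 'orientation': array([-1.33098015,  0.99496897, -0.99228084]), 'wrist_force': array([-0.79545749,  0.48781589,  0.64635227]), 'ft_torque': array([-0.00159986,  0.01225876,  0.0278926 ]), 'gripper_width': 0.08723375477298356}
side {'K': array([[400.92818074,   0.        , 282.9564245 ],
       [  0.        , 400.92818074, 215.11227914],
       [  0.        ,   0.        ,   1.        ]]), 'k1': -0.06741910871865575, 'xyz': array([0.18793806, 0.8160756 , 0.90540553]), 'attitude': array([-0.57973728,  2.71153728, -1.14730933])}
top {'K': array([[459.16889435,   0.        , 274.69721401],
       [  0.        , 459.16889435, 208.56343515],
       [  0.        ,   0.        ,   1.        ]]), 'k1': 0.02392559648442858, 'xyz': array([0.22161615, 0.07031194, 1.56879453]), 'attitude': array([-2.10624373,  2.13980444, -0.19416744])}
```

View pics/side0.png

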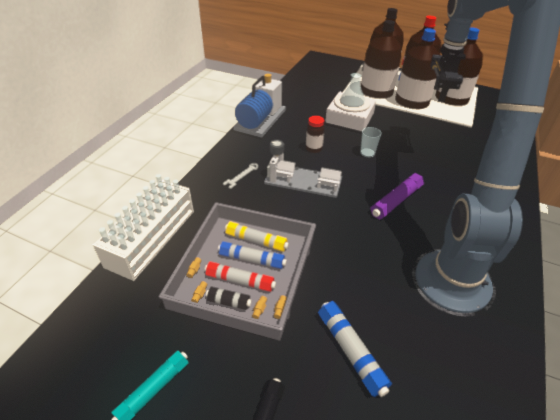

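View pics/top0.png

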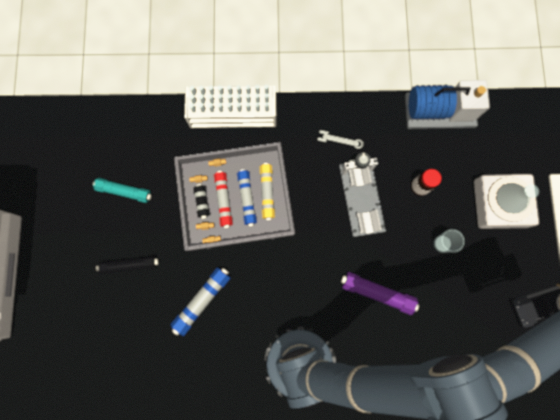

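```bash
cat > h.py <<'E'
import numpy as np, cv2
from workcell import readout, capture, get_calibration
from scipy.spatial.transform import Rotation as R
C={n:get_calibration(n) for n in("side","top")}
def rays(n,uv):
    c=C[n]; uv=np.asarray(uv,float).reshape(-1,1,2)
    p=cv2.undistortPoints(uv,c["K"],np.array([c["k1"],0,0,0.]))[:,0]
    return np.c_[p,np.ones(len(p))], R.from_rotvec(c["attitude"])
def plane(n,uv,z):
    r,A=rays(n,uv); w=A.apply(r); o=C[n]["xyz"]
    return o+w*((z-o[2])/w[:,2])[:,None]
def pts(n,uv,d):
    r,A=rays(n,uv); return C[n]["xyz"]+A.apply(r*np.asarray(d)[:,None])
def proj(n,P):
    c=C[n]; q=R.from_rotvec(c["attitude"]).inv()
    rv=q.as_rotvec(); t=-q.apply(c["xyz"])
    return cv2.projectPoints(np.asarray(P,float).reshape(-1,1,3),rv,t,c["K"],np.array([c["k1"],0,0,0.]))[0][:,0]
def tri(uvs,uvt):
    rs,A=rays("side",uvs); rt,B=rays("top",uvt); out=[]
    for a,b in zip(A.apply(rs),B.apply(rt)):
        o1,o2=C["side"]["xyz"],C["top"]["xyz"]
        s=np.linalg.lstsq(np.c_[a,-b],o2-o1,rcond=None)[0]
        p,q=o1+a*s[0],o2+b*s[1]; out.append(np.r_[(p+q)/2,np.linalg.norm(p-q)])
    return np.array(out)
def tool():
    s=readout.sense(); return s,np.array(s["position"]),R.from_rotvec(s["orientation"])
E
python3 - <<'E'
from h import *
for n in("side","top"):
    z=np.load(f"pics/{n}0.npz");p,d=z["p"],z["d"]
    hsv=cv2.cvtColor(p,cv2.COLOR_RGB2HSV)
    for col,lo,hi in(("blue",(105,120,60),(122,255,255)),("red",(0,150,90),(6,255,255)),("yel",(24,130,90),(32,255,255))):
        m=cv2.inRange(hsv,lo,hi)
        k,l,st,ce=cv2.connectedComponentsWithStats(m)
        for i in range(1,k):
            if st[i,4]<20: continue
            v,u=np.where(l==i); dd=d[v,u]; ok=dd>0
            P=pts(n,np.c_[u,v][ok],dd[ok])
            print(n,col,ce[i].round(1),st[i,4],"ray z=.025",plane(n,ce[i],.03)[0].round(3),"depth",np.median(P,0).round(3))
s,p,r=tool(); print(r.as_matrix().round(3))
T=cv2.imread("pics/top0.png")
cv2.imwrite("pics/c1.png",cv2.resize(T[135:255,170:300],None,fx=5,fy=5,interpolation=cv2.INTER_CUBIC)[:600])
cv2.imwrite("pics/c2.png",cv2.resize(T[140:245,325:395],None,fx=5.7,fy=5.7,interpolation=cv2.INTER_CUBIC)[:600])
S=cv2.imread("pics/side0.png")
cv2.imwrite("pics/c3.png",cv2.resize(S[130:205,250:360],None,fx=7,fy=7,interpolation=cv2.INTER_CUBIC))
E
```

```text
side blue [428.5  34.4] 137 ray z=.025 [ 0.354 -1.852  0.03 ] depth [ 0.299 -0.965  0.321]
side blue [472.7  33.3] 106 ray z=.025 [ 0.099 -2.028  0.03 ] depth [ 0.128 -1.082  0.321]
side blue [259.2 101.8] 362 ray z=.025 [ 0.913 -0.622  0.03 ] depth [ 0.825 -0.452  0.136]
side blue [224.5 248.2] 114 ray z=.025 [0.629 0.184 0.03 ] depth [0.625 0.193 0.04 ]
side blue [236.9 250.7] 44 ray z=.025 [0.592 0.178 0.03 ] depth [0.588 0.185 0.04 ]
side blue [263.8 257.1] 50 ray z=.025 [0.512 0.167 0.03 ] depth [0.509 0.175 0.039]
side blue [276.9 260.2] 139 ray z=.025 [0.474 0.162 0.03 ] depth [0.471 0.169 0.04 ]
side blue [328.7 311.1] 301 ray z=.025 [0.287 0.258 0.03 ] depth [0.286 0.267 0.047]
side blue [339.1 326.1] 154 ray z=.025 [0.249 0.288 0.03 ] depth [0.25  0.296 0.044]
side blue [363.3 361.7] 186 ray z=.025 [0.169 0.354 0.03 ] depth [0.17  0.361 0.043]
side blue [376.  381.3] 481 ray z=.025 [0.13  0.387 0.03 ] depth [0.131 0.393 0.045]
side red [429.8  21. ] 118 ray z=.025 [ 0.384 -2.117  0.03 ] depth [ 0.319 -1.145  0.32 ]
side red [315.9 120.8] 161 ray z=.025 [ 0.631 -0.581  0.03 
[... 1570 characters left out ...]
 z=.025 [0.627 0.26  0.03 ] depth [0.623 0.258 0.044]
top red [221.3 186.3] 29 ray z=.025 [0.591 0.255 0.03 ] depth [0.588 0.253 0.043]
top red [224.4 209.3] 31 ray z=.025 [0.51  0.244 0.03 ] depth [0.508 0.243 0.042]
top red [225.5 220.4] 97 ray z=.025 [0.472 0.24  0.03 ] depth [0.47  0.239 0.043]
top yel [265.5 168.2] 55 ray z=.025 [0.653 0.102 0.03 ] depth [0.649 0.102 0.044]
top yel [266.2 178.9] 29 ray z=.025 [0.615 0.1   0.03 ] depth [0.611 0.1   0.044]
top yel [267.2 201.4] 31 ray z=.025 [0.535 0.098 0.03 ] depth [0.533 0.098 0.043]
top yel [267.8 212.6] 68 ray z=.025 [0.496 0.096 0.03 ] depth [0.493 0.095 0.044]
[[ 0.285 -0.001  0.959]
 [-0.959  0.002  0.285]
 [-0.002 -1.    -0.   ]]
```

View pics/c1.png

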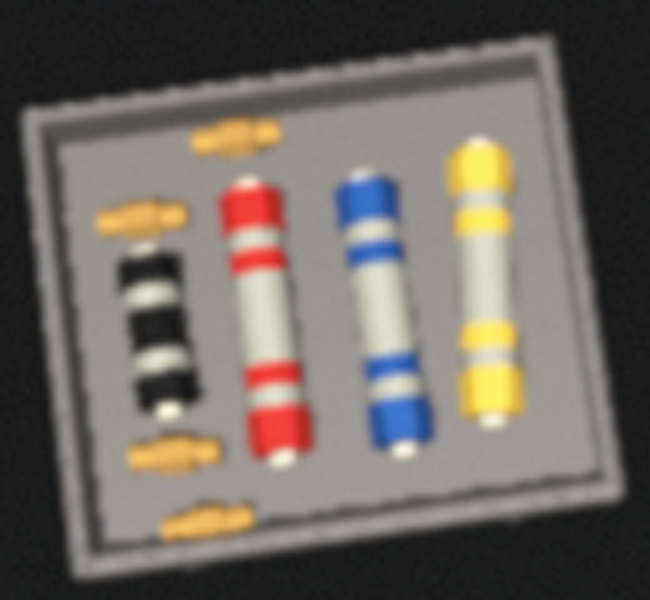

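View pics/c2.png

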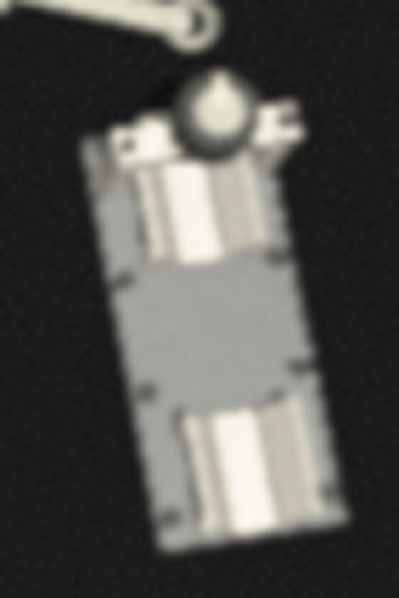

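View pics/c3.png

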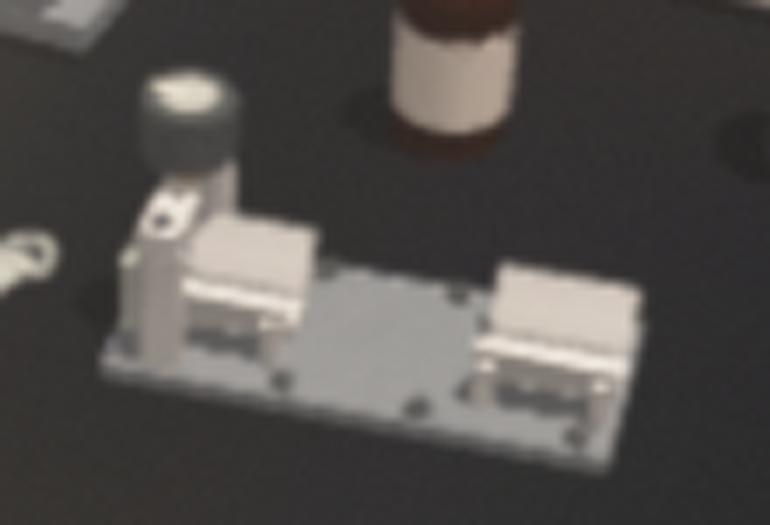

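```bash
python3 - <<'E'
from h import *
z=np.load("pics/top0.npz");p,d=z["p"],z["d"]
v,u=np.mgrid[135:250,320:400]; uv=np.c_[u.ravel(),v.ravel()]; P=pts("top",uv,d[v,u].ravel())
Z=P[:,2].reshape(v.shape)
# heights table for the bench, plate
print("bench z",np.median(Z[90:,:15]).round(4))
m=((Z>.007)&(d[v,u]>0)).astype(np.uint8)
k,l,st,ce=cv2.connectedComponentsWithStats(m); i=1+np.argmax(st[1:,4]); m=(l==i).astype(np.uint8)
print(st[i])
c=max(cv2.findContours(m,cv2.RETR_EXTERNAL,cv2.CHAIN_APPROX_NONE)[0],key=cv2.contourArea)
g=cv2.cvtColor(p,cv2.COLOR_RGB2GRAY)[135:250,320:400]
m2=(g>55).astype(np.uint8)
k,l,st,ce=cv2.connectedComponentsWithStats(m2); 
i=l[60,40]; m2=(l==i).astype(np.uint8); print(st[i])
for mm,n in((m,"depth"),(m2,"grey")):
    # plate's lower part only: rows where no posts : v 170..
    c=max(cv2.findContours(mm,cv2.RETR_EXTERNAL,cv2.CHAIN_APPROX_NONE)[0],key=cv2.contourArea)[:,0]+[320,135]
    W=plane("top",c,.012)[:,:2]
    r=cv2.minAreaRect(W[W[:,0]<0.70].astype(np.float32)); print(n,r, W.min(0),W.max(0))
    np.save(f"pics/W{n}.npy",W)
vis=np.hstack([m*255,m2*255,g]); cv2.imwrite("pics/m.png",cv2.resize(vis,None,fx=3,fy=3,interpolation=0))
# depth by height for knob
K=P[(P[:,2]>.11)]; print("knob",len(K),K.mean(0),np.median(K[:,2]))
B=P[(P[:,2]>.08)&(P[:,2]<.105)];print("bridge",len(B),B.mean(0))
E
```

```text
bench z 0.001
[  19   17   46   85 2430]
[  19   17   48   85 2740]
depth ((0.5576361417770386, -0.23449641466140747), (0.2796109914779663, 0.1323399692773819), 6.580813884735107) [ 0.41366314 -0.29948396] [ 0.71108579 -0.15549755]
grey ((0.5581140518188477, -0.23868319392204285), (0.27965810894966125, 0.13942702114582062), 8.21183967590332) [ 0.41355831 -0.3060749 ] [ 0.71108579 -0.15490915]
knob 245 [ 0.56222347 -0.15805427  0.41235242] 0.14129251104043705
bridge 120 [ 0.64340924 -0.20696578  0.09508912]
```

View pics/m.png

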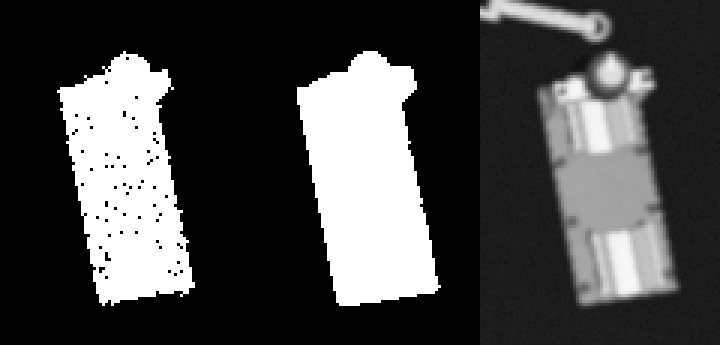

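```bash
python3 - <<'E'
from h import *
z=np.load("pics/top0.npz");p,d=z["p"],z["d"]
for n in("depth","grey"):
    W=np.load(f"pics/W{n}.npy")
    th=np.radians(8)
    for it in range(4):
        a=np.array([np.cos(th),np.sin(th)]);b=np.array([-a[1],a[0]])
        X,Y=W@a,W@b; x0=X.min()
        s=(X>x0+.012)&(X<x0+.19); yc=(Y[s].max()+Y[s].min())/2
        A=W[s&(Y>yc+.03)];B=W[s&(Y<yc-.03)]
        la=cv2.fitLine(A.astype(np.float32),cv2.DIST_HUBER,0,.01,.001).ravel();lb=cv2.fitLine(B.astype(np.float32),cv2.DIST_HUBER,0,.01,.001).ravel()
        ta,tb=[np.arctan(l[1]/l[0]) for l in(la,lb)]; th=(ta+tb)/2
    ya,yb=la[2:]@b,lb[2:]@b
    N=X[(X<x0+.004)&(abs(Y-(ya+yb)/2)<.04)]
    xe=np.median(N)
    print(n,"angles",np.degrees([ta,tb]),"width",ya-yb,"yc",(ya+yb)/2,"x edge",xe,x0)
    o=a*(xe-.0017+.145)+b*(ya+yb)/2
    print("  origin",o,"knob expected",o+a*.082)
v,u=np.mgrid[135:250,320:400]; uv=np.c_[u.ravel(),v.ravel()]; P=pts("top",uv,d[v,u].ravel()).reshape(v.shape+(3,))
K=P[(P[...,2]>.12)&(P[...,2]<.16)]; K=K[K[:,0]>.6]; print("knob pts",len(K),K.mean(0),(K.min(0)+K.max(0))/2,np.ptp(K,0))
g=p[135:250,320:400].astype(int)
for r in range(10,45): print(r+135," ".join("%3d"%x for x in g[r,20:62].mean(1)))
E
```

```text
depth angles [8.326229 8.101935] width 0.10738325 yc -0.3039366 x edge 0.37767197148188303 0.37767197148188303
  origin [ 0.55905149 -0.22638614] knob expected [ 0.64021027 -0.21467062]
grey angles [8.1680765 8.407951 ] width 0.11505768 yc -0.30605668 x edge 0.3797035978480249 0.3780790263712445
  origin [ 0.56165915 -0.22746965] knob expected [ 0.64280274 -0.21564942]
knob pts 184 [ 0.64397628 -0.21273946  0.13959397] [ 0.6451546  -0.2142631   0.13507378] [0.04562852 0.04796737 0.02993546]
145  25  26  25  28  28  34  43  51  59  78  97 113 127 144 169 190 197 181 136 102 124 148 131  83  42  25  26  27  26  27  28  27  27  25  27  29  27  28  28  26  28  26
146  26  26  26  27  26  25  27  24  28  32  42  47  57  83 126 165 181 173 154 147 157 149 112  64  33  24  25  27  24  30  25  26  28  24  25  29  25  26  23  27  25  27
147  28  25  27  28  29  26  24  22  25  26  27  26  27  44  82 127 161 176 177 172 154 120  78  38  28  26  24  29  24  28  30  26  25  26  27  27  25  26  26  30  28  27
148  27  28  25  26  27  27  28  26  27  28  23  27  28  27  44  75 107 130 134 127 104 
[... 4715 characters left out ...]
  28  25  27
176  43  90 137 160 165 163 164 162 153 156 188 203 192 180 194 226 238 241 243 242 241 230 201 183 185 190 189 189 195 203 193 173 155 132  92  51  28  26  25  26  27  29
177  40  85 135 158 164 164 164 162 152 146 172 199 193 180 190 223 237 242 242 243 242 234 206 184 186 190 192 189 193 200 193 174 162 150 114  65  33  26  26  28  26  29
178  36  74 123 152 162 163 164 162 152 138 163 197 198 182 186 215 235 241 243 243 242 235 210 185 186 190 190 189 192 199 195 178 163 152 116  68  33  26  26  27  26  27
179  30  62 110 145 160 163 164 161 152 133 153 195 202 188 187 209 232 241 242 243 243 237 216 192 187 189 191 189 191 197 200 182 161 145 113  65  33  26  27  27  25  29
```

```bash
cat >> h.py <<'E'
def plan(wps,step=.055,yaw=None):
    """wps: world points; yaw: wanted tool-x heading (deg). prints rows in tool axes"""
    s,p,r=tool(); M=r.as_matrix(); q=p; out=[]
    for w in wps:
        w=np.array(w,float); n=max(1,int(np.ceil(np.linalg.norm(w-q)/step)))
        out+= [q+(w-q)*(i+1)/n for i in range(n)]; q=w
    y=np.degrees(np.arctan2(M[1,0],M[0,0]))
    print("clock",s["clock"].__round__(3),"pos",p.round(4),"heading",round(y,2),"y axis",M[:,1].round(4),"q7",round(s["joint_pos"][6],3),"q",np.round(s["joint_pos"],2),"F",np.round(s["wrist_force"],1),"w",round(s["gripper_width"],4))
    if yaw is not None: print("twist",round(np.radians((y-yaw+180)%360-180),3))
    for o in out: print("[%.4f,%.4f,%.4f]"%tuple(r.inv().apply(o-p)),end=",")
    print(len(out))
E
python3 - <<'E'
from h import *
plan([(.45,-.5,.24),(.56,-.1,.24)],yaw=-81.8)
E
```

```text
clock 0.1 pos [ 0.1921 -0.6465  0.2216] heading -73.46 y axis [-6.0e-04  1.7e-03 -1.0e+00] q7 -0.082 q [ 1.25  0.47 -0.05  1.53  0.02  1.14 -0.08] F [-0.8  1.3 -0.8] w 0.0871
twist 0.146
[-0.0112,-0.0031,0.0482],[-0.0224,-0.0061,0.0963],[-0.0335,-0.0092,0.1445],[-0.0447,-0.0122,0.1926],[-0.0559,-0.0153,0.2408],[-0.0671,-0.0183,0.2890],[-0.1111,-0.0182,0.3164],[-0.1551,-0.0182,0.3438],[-0.1991,-0.0181,0.3712],[-0.2431,-0.0180,0.3986],[-0.2871,-0.0179,0.4261],[-0.3311,-0.0179,0.4535],[-0.3752,-0.0178,0.4809],[-0.4192,-0.0177,0.5083],14
```

{"api": "send_rows", "payload": {
  "slide": [
    [-0.011, -0.003, 0.048],
    [-0.022, -0.006, 0.096],
    [-0.034, -0.009, 0.145],
    [-0.045, -0.012, 0.193],
    [-0.056, -0.015, 0.241],
    [-0.067, -0.018, 0.289],
    [-0.111, -0.018, 0.316],
    [-0.155, -0.018, 0.344]
  ],
  "twist": [0.02, 0.04, 0.06, 0.08, 0.1, 0.12, 0.146, 0.146],
  "jaw": [0.64, 0.64, 0.64, 0.64, 0.64, 0.64, 0.64, 0.64]
}}

```text
clock: 1.1
position: [0.4781, -0.3983, 0.239]
orientation: [-1.272, 1.105, -1.101]
wrist_force: [0.5, -0.9, -0.3]
gripper_width: 0.0559
```

```bash
python3 - <<'E'
from h import *
plan([(.55,-.1,.22),(.554,.1695,.16)],yaw=-81.8)
E
```

```text
clock 1.1 pos [ 0.4781 -0.3983  0.239 ] heading -81.81 y axis [-0.0015  0.0025 -1.    ] q7 -0.844 q [ 0.72  0.37 -0.12  1.64  0.05  1.13 -0.84] F [ 0.5 -0.9 -0.3] w 0.0559
twist -0.0
[-0.0475,0.0033,0.0189],[-0.0950,0.0066,0.0379],[-0.1425,0.0098,0.0568],[-0.1900,0.0131,0.0757],[-0.2374,0.0164,0.0947],[-0.2849,0.0197,0.1136],[-0.3293,0.0298,0.1207],[-0.3736,0.0399,0.1277],[-0.4180,0.0500,0.1348],[-0.4623,0.0601,0.1419],[-0.5066,0.0702,0.1489],[-0.5510,0.0803,0.1560],12
```

{"api": "send_rows", "payload": {
  "slide": [
    [-0.055, 0.004, 0.022],
    [-0.11, 0.008, 0.044],
    [-0.165, 0.012, 0.066],
    [-0.22, 0.016, 0.088],
    [-0.285, 0.02, 0.114],
    [-0.34, 0.03, 0.122],
    [-0.395, 0.04, 0.13],
    [-0.45, 0.05, 0.14]
  ],
  "twist": [0, 0, 0, 0, 0, 0, 0, 0],
  "jaw": [0.64, 0.64, 0.64, 0.64, 0.64, 0.64, 0.64, 0.64]
}}

```text
clock: 2.1
position: [0.5521, 0.069, 0.1895]
orientation: [-1.273, 1.106, -1.101]
wrist_force: [1.0, -0.4, 0.4]
gripper_width: 0.0555
```

```bash
python3 - <<'E'
from h import *
plan([(.554,.1695,.13),(.554,.1695,.012)],yaw=-81.8)
E
```

```text
clock 2.1 pos [0.5521 0.069  0.1895] heading -81.81 y axis [-0.002   0.0022 -1.    ] q7 -1.743 q [ 0.07  0.33 -0.33  1.84  0.12  0.99 -1.74] F [ 1.  -0.4  0.4] w 0.0555
twist -0.0
[-0.0330,0.0199,0.0054],[-0.0660,0.0398,0.0109],[-0.0991,0.0597,0.0163],[-0.0990,0.0991,0.0164],[-0.0989,0.1384,0.0164],[-0.0988,0.1777,0.0165],6
```

{"api": "send_rows", "payload": {
  "slide": [
    [-0.04, 0.02, 0.006],
    [-0.08, 0.05, 0.012],
    [-0.099, 0.08, 0.016],
    [-0.099, 0.11, 0.016],
    [-0.099, 0.11, 0.016]
  ],
  "twist": [0, 0, 0, 0, 0],
  "jaw": [0.64, 0.64, 0.64, 0.64, 0.64]
}}

```text
clock: 2.72
position: [0.5515, 0.1688, 0.0773]
orientation: [-1.279, 1.109, -1.099]
wrist_force: [0.0, -0.4, 0.8]
gripper_width: 0.0554
```

```bash
python3 - <<'E'
from h import *
plan([(.554,.1695,.011)],yaw=-81.8)
for n in("side","top"):
    p,d=capture(n); cv2.imwrite(f"pics/{n}1.png",p[:,:,::-1])
    s=p[:,:,::-1]
    c=s[195:335,160:320] if n=="side" else s[135:255,170:300]
    cv2.imwrite(f"pics/{n}1c.png",cv2.resize(c,None,fx=4,fy=4,interpolation=cv2.INTER_CUBIC))
E
```

```text
clock 2.725 pos [0.5515 0.1688 0.0773] heading -81.77 y axis [-7.7e-03  3.0e-04 -1.0e+00] q7 -1.988 q [-0.12  0.5  -0.33  1.89  0.21  0.79 -1.99] F [ 0.  -0.4  0.8] w 0.0554
twist 0.0
[-0.0001,0.0331,0.0016],[-0.0002,0.0663,0.0031],2
```

View pics/side1c.png

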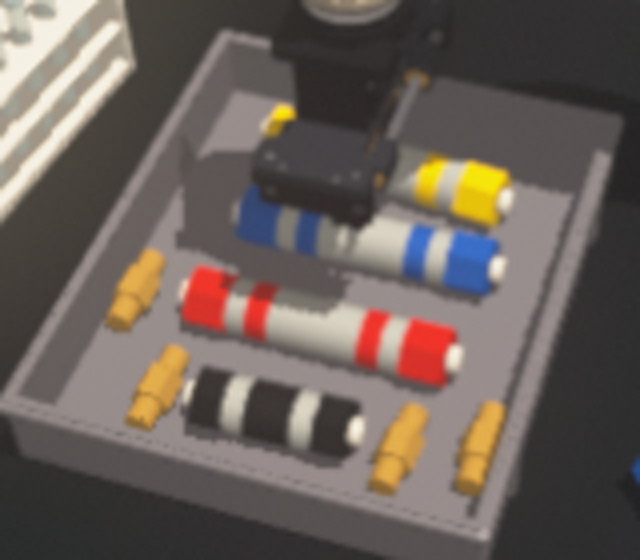

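View pics/top1c.png

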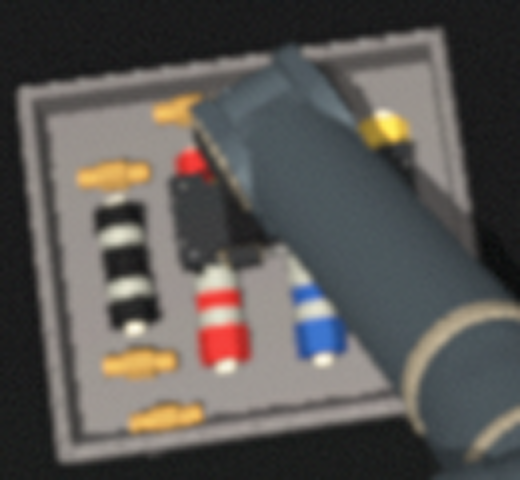

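The side view shows the gripper body centred over the blue column (fingertip near crop (340,240), on the barrel). Red and yellow are clear on either side. Going down.

{"api": "send_rows", "payload": {
  "slide": [
    [0, 0.025, 0.002],
    [0, 0.05, 0.003],
    [0, 0.062, 0.003],
    [0, 0.065, 0.003],
    [0, 0.065, 0.003]
  ],
  "twist": [0, 0, 0, 0, 0],
  "jaw": [0.64, 0.64, 0.64, 0.64, 0.64]
}}

```text
clock: 3.45
position: [0.5574, 0.17, 0.0161]
orientation: [-1.271, 1.105, -1.102]
wrist_force: [-0.3, -0.2, 0.9]
gripper_width: 0.0562
```

```bash
python3 - <<'E'
from h import *
plan([(.554,.1695,.011)],yaw=-81.8)
E
```

```text
clock 3.45 pos [0.5574 0.17   0.0161] heading -81.85 y axis [-2.0e-04  2.8e-03 -1.0e+00] q7 -2.025 q [-0.15  0.59 -0.3   1.91  0.26  0.68 -2.02] F [-0.3 -0.2  0.9] w 0.0562
twist -0.001
[0.0001,0.0051,-0.0035],1
```

{"api": "send_rows", "payload": {
  "slide": [
    [0, 0.005, -0.0035],
    [0, 0.005, -0.0035],
    [0, 0.005, -0.0035],
    [0, 0.005, -0.0035],
    [0, 0.005, -0.0035],
    [0, 0.005, -0.0035]
  ],
  "twist": [0, 0, 0, 0, 0, 0],
  "jaw": [0.64, 0.64, 0.3, 0.3, 0.3, 0.3]
}}

```text
clock: 4.2
position: [0.5541, 0.1701, 0.0112]
orientation: [-1.271, 1.105, -1.101]
wrist_force: [0.6, 1.4, 1.3]
gripper_width: 0.0374
```

```bash
python3 - <<'E'
from h import *
plan([(.554,.1695,.18)],yaw=-81.8)
E
```

```text
clock 4.2 pos [0.5541 0.1701 0.0112] heading -81.83 y axis [ 1.0e-04  3.4e-03 -1.0e+00] q7 -2.03 q [-0.15  0.6  -0.29  1.92  0.26  0.66 -2.03] F [0.6 1.4 1.3] w 0.0374
twist -0.0
[0.0000,-0.0422,-0.0000],[0.0000,-0.0844,-0.0000],[0.0000,-0.1266,-0.0001],[0.0000,-0.1688,-0.0001],4
```

{"api": "send_rows", "payload": {
  "slide": [
    [0, -0.01, 0],
    [0, -0.04, 0],
    [0, -0.08, 0],
    [0, -0.12, 0],
    [0, -0.16, 0],
    [0, -0.17, 0]
  ],
  "twist": [0, 0, 0, 0, 0, 0],
  "jaw": [0.2, 0.2, 0.2, 0.2, 0.2, 0.2]
}}

```text
clock: 4.95
position: [0.5551, 0.1697, 0.1836]
orientation: [-1.267, 1.102, -1.103]
wrist_force: [-0.1, -0.0, -5.7]
gripper_width: 0.037
```

```bash
python3 - <<'E'
from h import *
# lay point: cradle x=-53
o=np.array([.5618,-.2265]);a=np.array([np.cos(np.radians(8.25)),np.sin(np.radians(8.25))])
L=o-.053*a; print(L)
plan([(*L,.15)],yaw=-81.75)
p,d=capture("side"); cv2.imwrite("pics/side2.png",p[:,:,::-1])
E
```

```text
[ 0.50934848 -0.23410511]
clock 4.95 pos [0.5551 0.1697 0.1836] heading -81.85 y axis [ 0.0044  0.0044 -1.    ] q7 -1.937 q [-0.09  0.38 -0.36  1.8   0.15  0.99 -1.94] F [-0.1 -0.  -5.7] w 0.037
twist -0.002
[0.0492,0.0040,-0.0128],[0.0983,0.0079,-0.0257],[0.1475,0.0119,-0.0385],[0.1967,0.0158,-0.0513],[0.2458,0.0198,-0.0642],[0.2950,0.0237,-0.0770],[0.3442,0.0277,-0.0898],[0.3933,0.0316,-0.1027],8
```

View pics/side2.png

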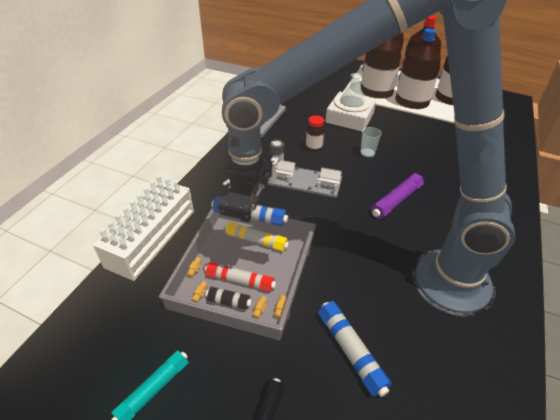

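The column is held level at (250,212) in the side view and the force is about 5.7 N. The other crate parts are undisturbed. Carrying it over.

{"api": "send_rows", "payload": {
  "slide": [
    [0.055, 0, -0.03],
    [0.11, 0, -0.06],
    [0.165, 0, -0.09],
    [0.22, 0, -0.103],
    [0.275, 0, -0.103],
    [0.33, 0, -0.103],
    [0.38, 0, -0.103],
    [0.393, 0, -0.103]
  ],
  "twist": [0, 0, 0, 0, 0, 0, 0, 0],
  "jaw": [0.2, 0.2, 0.2, 0.2, 0.2, 0.2, 0.2, 0.2]
}}

```text
clock: 6.0
position: [0.5063, -0.2385, 0.1789]
orientation: [-1.269, 1.111, -1.106]
wrist_force: [-1.9, -0.6, -5.1]
gripper_width: 0.0374
```

```bash
python3 - <<'E'
from h import *
plan([(.5093,-.2341,.07)],yaw=-81.75)
for n in("side","top"):
    p,d=capture(n); cv2.imwrite(f"pics/{n}3.png",p[:,:,::-1])
    s=p[:,:,::-1]
    c=s[100:210,230:370] if n=="side" else s[130:260,300:420]
    cv2.imwrite(f"pics/{n}3c.png",cv2.resize(c,None,fx=4.5,fy=4.5,interpolation=cv2.INTER_CUBIC))
E
```

```text
clock 6.0 pos [ 0.5063 -0.2385  0.1789] heading -82.22 y axis [-0.0013  0.0035 -1.    ] q7 -1.135 q [ 0.51  0.33 -0.18  1.85  0.07  0.97 -1.13] F [-1.9 -0.6 -5.1] w 0.0374
twist -0.008
[-0.0018,0.0545,0.0018],[-0.0035,0.1089,0.0036],2
```

View pics/side3c.png

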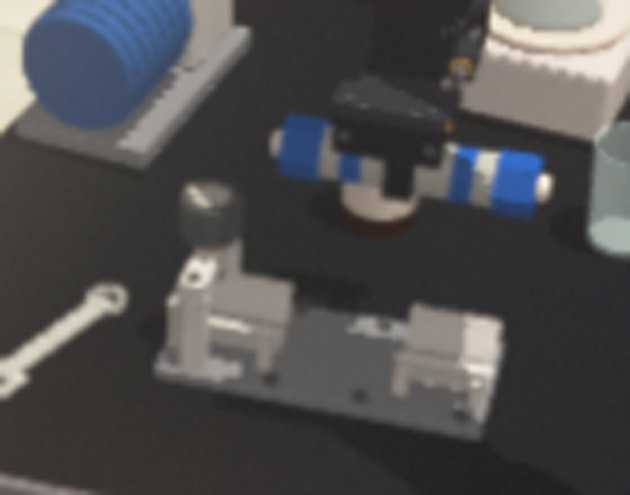

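View pics/top3c.png

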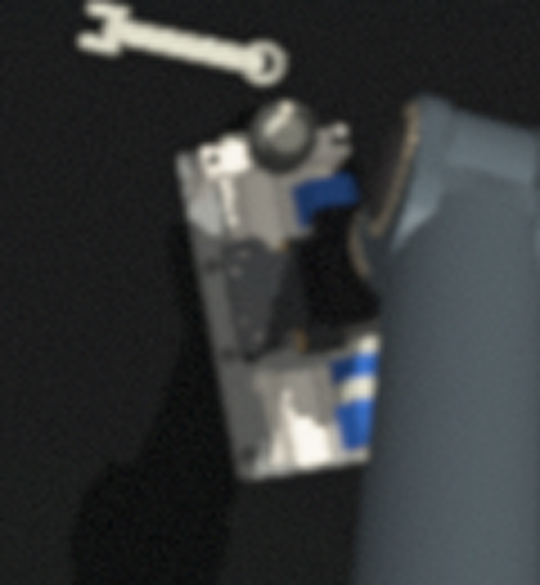

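```bash
python3 - <<'E'
from h import *
print(tri([(277.1,143.1)],[(363.1,158.3)]))
print(plane("top",[(363.1,158.3)],.141),plane("side",[(277.1,143.1)],.141))
o=np.array([.5618,-.2265]);t=np.radians(8.25);a=np.array([np.cos(t),np.sin(t)]);b=np.array([-a[1],a[0]])
f=lambda x,y,z:(*(o+a*x+b*y),z)
G=[]
Q=[f(-.142,.0295,.05),f(-.142,-.0295,.05),f(-.072,.0295,.05),f(-.072,-.0295,.05),f(.024,.0295,.05),f(.024,-.0295,.05),f(-.145,.055,.012),f(-.145,-.055,.012),f(.082,0,.141),f(.112,.055,.012)]
for n in("side","top"):
    im=cv2.imread(f"pics/{n}0.png"); k=6
    u0,v0,w,h=(250,130,110,75) if n=="side" else (325,140,75,100)
    c=cv2.resize(im[v0:v0+h,u0:u0+w],None,fx=k,fy=k,interpolation=cv2.INTER_CUBIC)
    for q in proj(n,Q): cv2.circle(c,tuple(int(x) for x in ((q-[u0,v0]+.5)*k)),3,(0,0,255),-1)
    cv2.imwrite(f"pics/chk_{n}.png",c)
E
```

```text
[[ 0.64722116 -0.21610275  0.1391605   0.00517658]]
[[ 0.64928795 -0.21522627  0.141     ]] [[ 0.64332858 -0.21344114  0.141     ]]
```

View pics/chk_side.png

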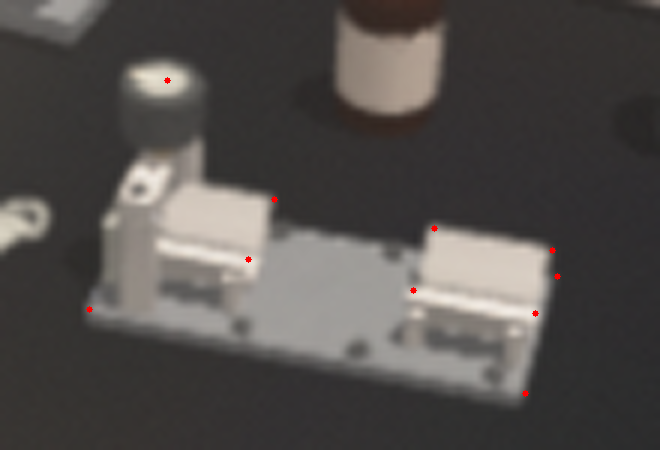

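View pics/chk_top.png

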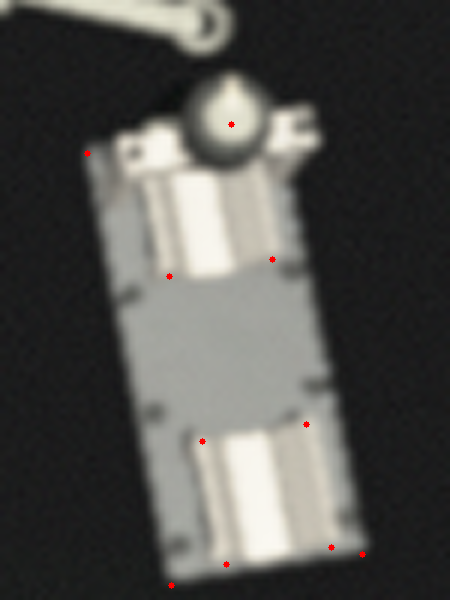

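{"api": "send_rows", "payload": {
  "slide": [
    [-0.002, 0.03, 0.002],
    [-0.003, 0.06, 0.003],
    [-0.003, 0.09, 0.003],
    [-0.003, 0.115, 0.003],
    [-0.003, 0.115, 0.003],
    [-0.003, 0.115, 0.003]
  ],
  "twist": [-0.004, -0.008, -0.008, -0.008, -0.008, -0.008],
  "jaw": [0.2, 0.2, 0.2, 0.2, 0.2, 0.2]
}}

```text
clock: 6.85
position: [0.51, -0.2304, 0.0649]
orientation: [-1.272, 1.101, -1.096]
wrist_force: [1.1, -0.4, -4.3]
gripper_width: 0.0374
```

```bash
python3 - <<'E'
from h import *
plan([(.5093,-.2341,.0255)],yaw=-81.75)
for n in("side","top"):
    p,d=capture(n); cv2.imwrite(f"pics/{n}4.png",p[:,:,::-1])
    s=p[:,:,::-1]
    c=s[120:210,240:370] if n=="side" else s[130:260,300:420]
    cv2.imwrite(f"pics/{n}4c.png",cv2.resize(c,None,fx=4.5,fy=4.5,interpolation=cv2.INTER_CUBIC))
E
```

```text
clock 6.85 pos [ 0.51   -0.2304  0.0649] heading -81.49 y axis [ 2.0e-04  5.3e-03 -1.0e+00] q7 -1.174 q [ 0.49  0.48 -0.17  1.94  0.11  0.73 -1.17] F [ 1.1 -0.4 -4.3] w 0.0374
twist 0.005
[0.0037,0.0394,-0.0013],1
```

View pics/side4c.png

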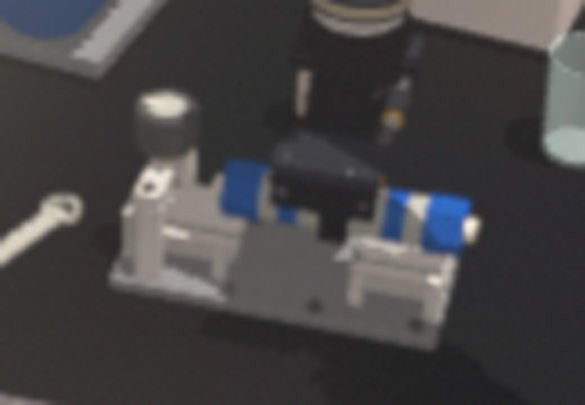

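View pics/top4c.png

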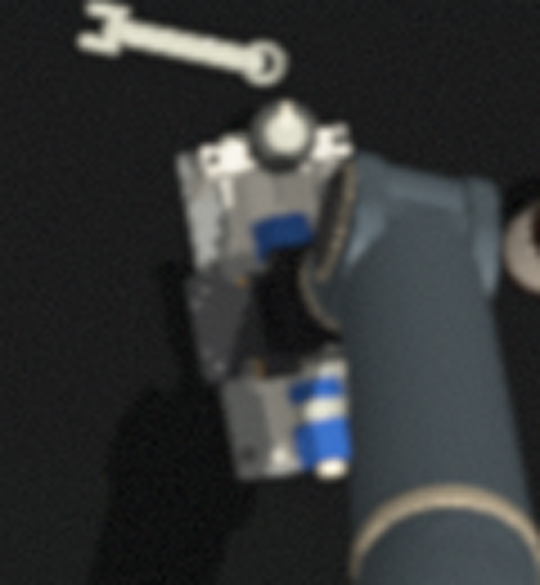

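The side and top views show the column over both trough pieces. Its lead end is clear of the knob and the trailing nose projects past the plate, as expected. Lowering slowly.

{"api": "send_rows", "payload": {
  "slide": [
    [0.004, 0.004, -0.001],
    [0.004, 0.01, -0.001],
    [0.004, 0.016, -0.001],
    [0.004, 0.022, -0.001],
    [0.004, 0.026, -0.001],
    [0.004, 0.028, -0.001],
    [0.004, 0.028, -0.001],
    [0.004, 0.028, -0.001]
  ],
  "twist": [0.005, 0.005, 0.005, 0.005, 0.005, 0.005, 0.005, 0.005],
  "jaw": [0.2, 0.2, 0.2, 0.2, 0.2, 0.2, 0.2, 0.2]
}}

```text
clock: 7.95
position: [0.5102, -0.2353, 0.0377]
orientation: [-1.269, 1.104, -1.102]
wrist_force: [0.2, 0.3, -5.4]
gripper_width: 0.0373
```

```bash
python3 - <<'E'
from h import *
plan([(.5093,-.2341,.0255)],yaw=-81.75)
E
```

```text
clock 7.95 pos [ 0.5102 -0.2353  0.0377] heading -81.83 y axis [ 0.0019  0.0043 -1.    ] q7 -1.18 q [ 0.48  0.52 -0.16  1.96  0.12  0.67 -1.18] F [ 0.2  0.3 -5.4] w 0.0373
twist -0.001
[-0.0013,0.0122,-0.0008],1
```

{"api": "send_rows", "payload": {
  "slide": [
    [-0.001, 0.002, 0],
    [-0.001, 0.004, 0],
    [-0.001, 0.006, 0],
    [-0.001, 0.008, 0],
    [-0.001, 0.009, 0],
    [-0.001, 0.01, 0],
    [-0.001, 0.01, 0]
  ],
  "twist": [-0.001, -0.001, -0.001, -0.001, -0.001, -0.001, -0.001],
  "jaw": [0.2, 0.2, 0.2, 0.2, 0.2, 0.2, 0.2]
}}

```text
clock: 8.82
position: [0.51, -0.2343, 0.0276]
orientation: [-1.269, 1.103, -1.101]
wrist_force: [0.2, -0.5, -4.5]
gripper_width: 0.0366
```

```bash
python3 - <<'E'
from h import *
plan([(.5093,-.2341,.0255)],yaw=-81.75)
E
```

```text
clock 8.825 pos [ 0.51   -0.2343  0.0276] heading -81.77 y axis [ 0.0018  0.0043 -1.    ] q7 -1.185 q [ 0.48  0.54 -0.16  1.96  0.13  0.65 -1.18] F [ 0.2 -0.5 -4.5] w 0.0366
twist -0.0
[-0.0003,0.0021,-0.0007],1
```

{"api": "send_rows", "payload": {
  "slide": [
    [0, 0.001, 0],
    [0, 0.002, 0],
    [0, 0.003, 0],
    [0, 0.004, 0],
    [0, 0.004, 0]
  ],
  "twist": [0, 0, 0, 0, 0],
  "jaw": [0.2, 0.2, 0.2, 0.2, 0.2]
}}

```text
clock: 9.45
position: [0.5101, -0.2343, 0.0252]
orientation: [-1.269, 1.103, -1.101]
wrist_force: [-3.3, 1.0, 7.5]
gripper_width: 0.0371
```

```bash
python3 - <<'E'
from h import *
plan([(.5093,-.2341,.0255)],yaw=-81.75)
for n in("side","top"):
    p,d=capture(n); cv2.imwrite(f"pics/{n}5.png",p[:,:,::-1])
    s=p[:,:,::-1]
    c=s[120:210,240:370] if n=="side" else s[130:260,300:420]
    cv2.imwrite(f"pics/{n}5c.png",cv2.resize(c,None,fx=4.5,fy=4.5,interpolation=cv2.INTER_CUBIC))
E
```

```text
clock 9.45 pos [ 0.5101 -0.2343  0.0252] heading -81.77 y axis [ 0.0018  0.0039 -1.    ] q7 -1.186 q [ 0.48  0.54 -0.16  1.96  0.13  0.65 -1.19] F [-3.3  1.   7.5] w 0.0371
twist -0.0
[-0.0003,-0.0003,-0.0008],1
```

View pics/side5c.png

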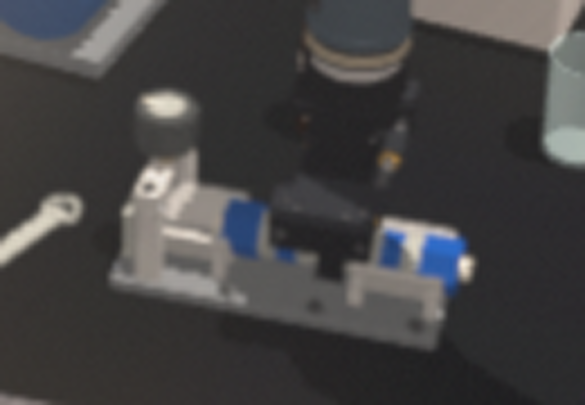

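View pics/top5c.png

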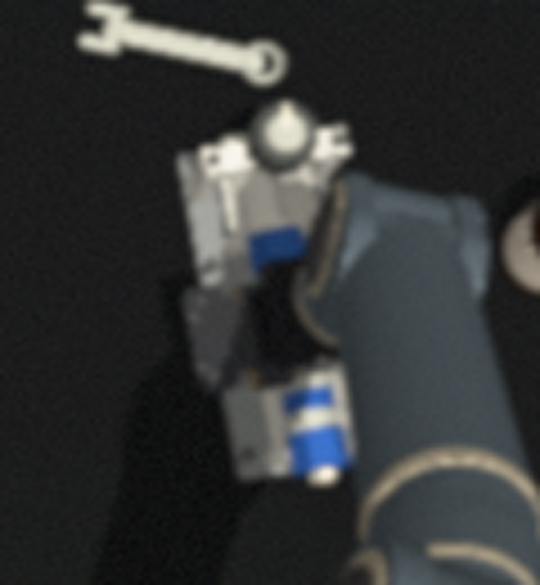

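Contact is confirmed: the force went from −4.5 to +7.5 N at the predicted height, and both views show the nuts down in the trough. I'll ease the grip so the column settles, then grip it again.

{"api": "send_rows", "payload": {
  "slide": [
    [0, 0, 0],
    [0, -0.001, 0],
    [0, -0.001, 0],
    [0, -0.001, 0],
    [0, -0.001, 0],
    [0, -0.001, 0],
    [0, -0.001, 0]
  ],
  "twist": [0, 0, 0, 0, 0, 0, 0],
  "jaw": [0.5, 0.5, 0.5, 0.2, 0.2, 0.2, 0.2]
}}

```text
clock: 10.42
position: [0.5102, -0.2342, 0.0261]
orientation: [-1.269, 1.103, -1.101]
wrist_force: [0.4, 0.5, -0.4]
gripper_width: 0.0369
```

```bash
python3 - <<'E'
from h import *
s,p,r=tool()
a=np.array([np.cos(np.radians(8.25)),np.sin(np.radians(8.25)),0])
plan([p+a*.045],yaw=-81.75,step=.01)
E
```

```text
clock 10.425 pos [ 0.5102 -0.2342  0.0261] heading -81.77 y axis [ 0.0019  0.004  -1.    ] q7 -1.186 q [ 0.48  0.54 -0.16  1.96  0.13  0.65 -1.19] F [ 0.4  0.5 -0.4] w 0.0369
twist -0.0
[-0.0000,0.0000,0.0090],[-0.0000,0.0000,0.0180],[-0.0000,0.0001,0.0270],[-0.0000,0.0001,0.0360],[-0.0000,0.0001,0.0450],5
```

{"api": "send_rows", "payload": {
  "slide": [
    [0, 0, 0.005],
    [0, 0, 0.011],
    [0, 0, 0.018],
    [0, 0, 0.025],
    [0, 0, 0.032],
    [0, 0, 0.038],
    [0, 0, 0.043],
    [0, 0, 0.045]
  ],
  "twist": [0, 0, 0, 0, 0, 0, 0, 0],
  "jaw": [0.2, 0.2, 0.2, 0.2, 0.2, 0.2, 0.2, 0.2]
}}

```text
clock: 11.42
position: [0.5509, -0.2291, 0.0261]
orientation: [-1.275, 1.11, -1.098]
wrist_force: [-9.5, -1.2, 8.1]
gripper_width: 0.0371
```

```bash
python3 - <<'E'
from h import *
plan([(.5618,-.2265,.0261)],yaw=-81.75,step=.02)
E
```

```text
clock 11.425 pos [ 0.5509 -0.2291  0.0261] heading -81.85 y axis [-0.0062  0.0033 -1.    ] q7 -1.218 q [ 0.44  0.58 -0.15  1.87  0.13  0.7  -1.22] F [-9.5 -1.2  8.1] w 0.0371
twist -0.002
[-0.0011,-0.0001,0.0112],1
```

{"api": "send_rows", "payload": {
  "slide": [
    [0, 0, 0.005],
    [0, 0, 0.008],
    [0, 0, 0.01],
    [0, 0, 0.011],
    [0, 0, 0.012],
    [0, 0, 0.013],
    [0, 0, 0.014],
    [0, 0, 0.015]
  ],
  "twist": [0, 0, 0, 0, 0, 0, 0, 0],
  "jaw": [0.2, 0.2, 0.2, 0.2, 0.2, 0.2, 0.2, 0.2]
}}

```text
clock: 12.42
position: [0.5594, -0.2283, 0.026]
orientation: [-1.283, 1.121, -1.093]
wrist_force: [-13.0, 0.6, 13.6]
gripper_width: 0.0372
```

```bash
python3 - <<'E'
from h import *
plan([(.5618,-.2265,.0261)],yaw=-81.75,step=.02)
for n in("side","top"):
    p,d=capture(n); cv2.imwrite(f"pics/{n}6.png",p[:,:,::-1])
    s=p[:,:,::-1]
    c=s[120:210,240:370] if n=="side" else s[130:260,300:420]
    cv2.imwrite(f"pics/{n}6c.png",cv2.resize(c,None,fx=4.5,fy=4.5,interpolation=cv2.INTER_CUBIC))
E
```

```text
clock 12.425 pos [ 0.5594 -0.2283  0.026 ] heading -81.94 y axis [-0.0192  0.003  -0.9998] q7 -1.227 q [ 0.43  0.6  -0.15  1.85  0.13  0.73 -1.23] F [-13.    0.6  13.6] w 0.0372
twist -0.003
[-0.0015,-0.0001,0.0026],1
```

View pics/side6c.png

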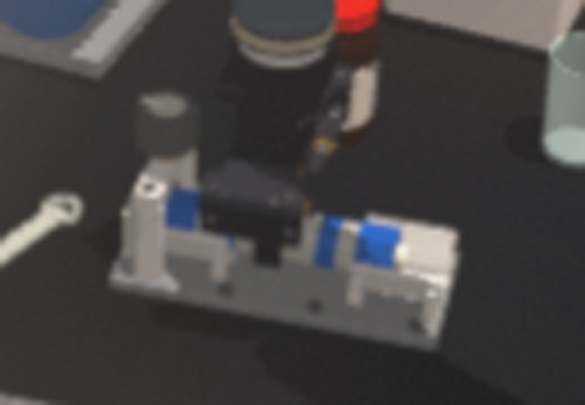

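View pics/top6c.png

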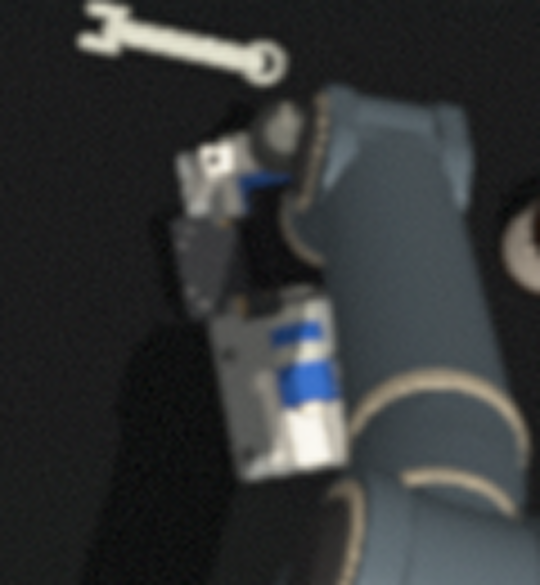

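```bash
python3 - <<'E'
from h import *
o=np.array([.5618,-.2265]);t=np.radians(8.25);a=np.array([np.cos(t),np.sin(t)]);b=np.array([-a[1],a[0]])
for k in (5,6):
  for n in("side","top"):
    p=cv2.imread(f"pics/{n}{k}.png"); hsv=cv2.cvtColor(p,cv2.COLOR_BGR2HSV); m=cv2.inRange(hsv,(105,120,60),(122,255,255))
    m[:, :290]=0; m[:,400:]=0; m[:150]=0; m[250:]=0
    kk,l,st,ce=cv2.connectedComponentsWithStats(m)
    for i in range(1,kk):
        if st[i,4]<15: continue
        w=plane(n,ce[i],.045)[0][:2]-o; print(k,n,st[i],ce[i].round(1),"cradle x,y",(w@a).round(4),(w@b).round(4))
# project expected home rear nose/nut edges into side pic
f=lambda x,y,z:(*(o+a*x+b*y),z)
k=6;u0,v0=270,140
for n,(u0,v0,w,h) in {"side":(240,120,130,90),"top":(300,130,120,130)}.items():
    im=cv2.imread(f"pics/{n}6.png"); c=cv2.resize(im[v0:v0+h,u0:u0+w],None,fx=5,fy=5,interpolation=cv2.INTER_CUBIC)
    for q in proj(n,[f(-.1,0,.039),f(-.092,0,.058),f(-.062,0,.058)]): cv2.circle(c,tuple(int(x) for x in ((q-[u0,v0]+.5)*5)),2,(0,0,255),-1)
    cv2.imwrite(f"pics/h6{n}.png",c)
E
```

```text
5 side [290 165   9  12  73] [293.7 169.8] cradle x,y 0.0206 0.0047
5 side [325 172   5   7  25] [326.7 175. ] cradle x,y -0.0954 -0.0002
5 side [334 173  10  13  78] [338.2 177.3] cradle x,y -0.1357 0.0007
5 top [356 181  12   9  74] [361.2 184.5] cradle x,y 0.024 -0.0004
5 top [364 217   9   4  27] [368.  218.2] cradle x,y -0.0938 -0.0003
5 top [365 225  13  11  99] [370.3 229.8] cradle x,y -0.1336 -0.0001
6 side [310 168   6  11  37] [312.5 172.9] cradle x,y -0.0459 0.0029
6 side [319 170  10   9  64] [323.4 173.8] cradle x,y -0.0831 -0.0031
6 top [354 168  10   5  23] [357.7 169.7] cradle x,y 0.0772 0.0015
6 top [361 202  10   4  30] [365.6 203.5] cradle x,y -0.043 -0.0024
6 top [362 211  13   9  91] [367.7 214.7] cradle x,y -0.0817 -0.0018
```

View pics/h6side.png

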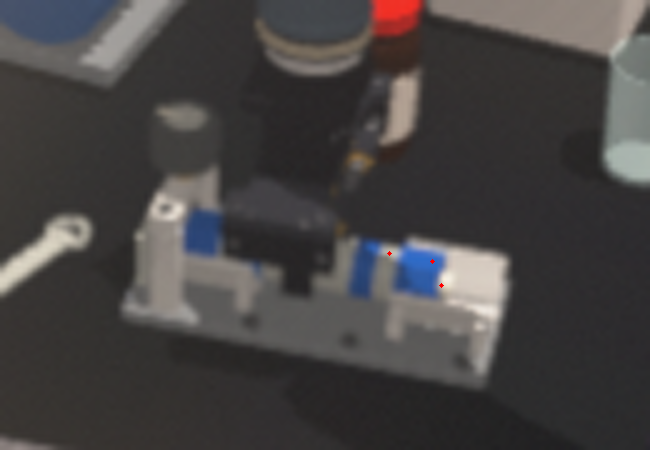

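View pics/h6top.png

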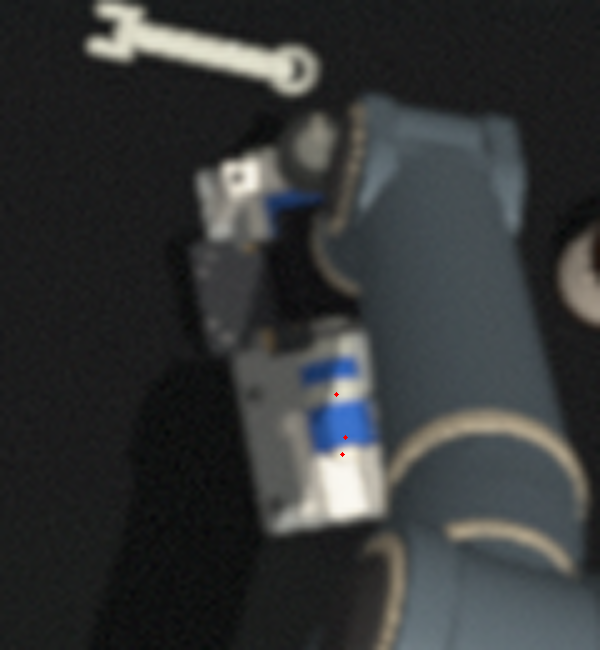

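{"api": "send_rows", "payload": {
  "slide": [
    [0, 0, 0],
    [0, 0, 0],
    [0, 0, 0]
  ],
  "twist": [0, 0, 0],
  "jaw": [0.55, 0.55, 0.55]
}}

```text
clock: 12.9
position: [0.5604, -0.2281, 0.026]
orientation: [-1.282, 1.119, -1.093]
wrist_force: [0.4, 0.6, 0.2]
gripper_width: 0.0475
```

```bash
python3 - <<'E'
from h import *
plan([(.5618,-.2265,.0261)],yaw=-81.75,step=.02)
E
```

```text
clock 12.9 pos [ 0.5604 -0.2281  0.026 ] heading -81.92 y axis [-0.0177  0.0031 -0.9998] q7 -1.227 q [ 0.43  0.6  -0.15  1.84  0.13  0.73 -1.23] F [0.4 0.6 0.2] w 0.0475
twist -0.003
[-0.0014,-0.0001,0.0016],1
```

{"api": "send_rows", "payload": {
  "slide": [
    [-0.001, 0, 0],
    [-0.001, 0, 0],
    [-0.001, 0, 0],
    [-0.001, -0.0005, 0.002],
    [-0.001, -0.0005, 0.004],
    [-0.001, -0.0005, 0.006],
    [-0.001, -0.0005, 0.008],
    [-0.001, -0.0005, 0.009]
  ],
  "twist": [-0.003, -0.003, -0.003, -0.003, -0.003, -0.003, -0.003, -0.003],
  "jaw": [0.2, 0.2, 0.2, 0.2, 0.2, 0.2, 0.2, 0.2]
}}

```text
clock: 13.9
position: [0.5695, -0.2252, 0.026]
orientation: [-1.283, 1.117, -1.09]
wrist_force: [-2.9, -1.5, -0.2]
gripper_width: 0.0369
```

```bash
python3 - <<'E'
from h import *
plan([(.5618,-.2265,.0261)],yaw=-81.75,step=.02)
E
```

```text
clock 13.9 pos [ 0.5695 -0.2252  0.026 ] heading -81.72 y axis [-0.0176  0.0038 -0.9998] q7 -1.231 q [ 0.42  0.61 -0.15  1.83  0.13  0.74 -1.23] F [-2.9 -1.5 -0.2] w 0.0369
twist 0.001
[0.0002,0.0001,-0.0078],1
```

```bash
cat >> h.py <<'E'
O=np.array([.5618,-.2265]);t_=np.radians(8.25);A_=np.array([np.cos(t_),np.sin(t_)]);B_=np.array([-A_[1],A_[0]])
def blue(tag):
  for n in("side","top"):
    p,d=capture(n); p=p[:,:,::-1].copy(); cv2.imwrite(f"pics/{n}{tag}.png",p)
    c=p[120:210,240:370] if n=="side" else p[130:260,300:420]
    cv2.imwrite(f"pics/{n}{tag}c.png",cv2.resize(c,None,fx=4.5,fy=4.5,interpolation=cv2.INTER_CUBIC))
    m=cv2.inRange(cv2.cvtColor(p,cv2.COLOR_BGR2HSV),(105,120,60),(122,255,255))
    m[:, :270]=0; m[:,400:]=0; m[:150]=0; m[250:]=0
    kk,l,st,ce=cv2.connectedComponentsWithStats(m)
    for i in range(1,kk):
        if st[i,4]<15: continue
        w=plane(n,ce[i],.045)[0][:2]-O; print(n,st[i],ce[i].round(1),"cradle x,y",(w@A_).round(4),(w@B_).round(4))
E
python3 - <<'E'
from h import *
blue(7)
E
```

```text
side [277 163   4   7  22] [278.8 166. ] cradle x,y 0.076 -0.0008
side [308 168   5  11  36] [309.6 172.6] cradle x,y -0.0362 0.004
side [316 168  10  12  69] [320.3 173.3] cradle x,y -0.0722 -0.0031
top [360 199  10   5  32] [364.5 201.1] cradle x,y -0.0343 -0.0001
top [361 208  13   9  92] [367.1 212. ] cradle x,y -0.0726 -0.0014
```

View pics/side7c.png

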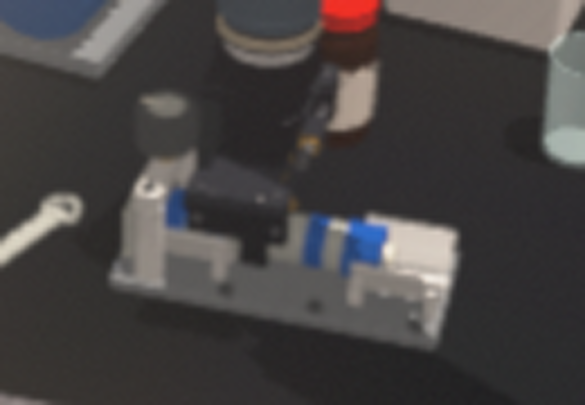

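View pics/top7c.png

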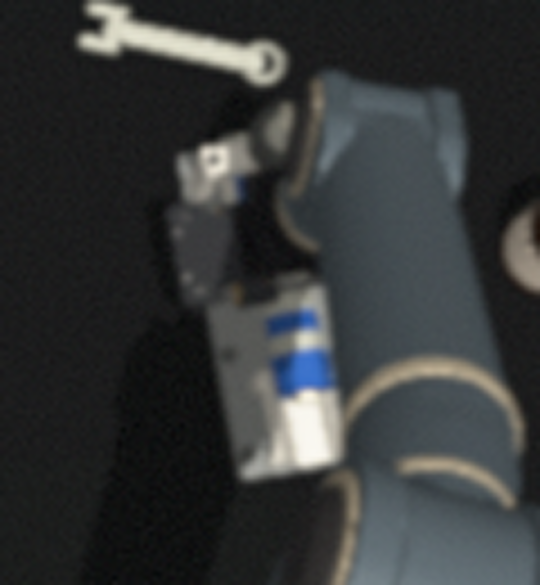

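{"api": "send_rows", "payload": {
  "slide": [
    [0, 0, 0.001],
    [0, 0, 0.002],
    [0, 0, 0.003],
    [0, 0, 0.004],
    [0, 0, 0.005],
    [0, 0, 0.006]
  ],
  "twist": [0, 0, 0, 0, 0, 0],
  "jaw": [0.2, 0.2, 0.2, 0.2, 0.2, 0.2]
}}

```text
clock: 14.75
position: [0.5694, -0.2252, 0.0259]
orientation: [-1.291, 1.127, -1.084]
wrist_force: [-15.4, -0.6, 12.0]
gripper_width: 0.0373
```

```bash
python3 - <<'E'
from h import *
plan([(.5618,-.2265,.0261)],yaw=-81.75,step=.02)
blue(8)
E
```

```text
clock 14.75 pos [ 0.5694 -0.2252  0.0259] heading -81.79 y axis [-0.0302  0.004  -0.9995] q7 -1.235 q [ 0.41  0.61 -0.15  1.82  0.13  0.75 -1.23] F [-15.4  -0.6  12. ] w 0.0373
twist -0.001
[0.0002,0.0001,-0.0077],1
side [277 163   4   7  24] [278.8 166.1] cradle x,y 0.0759 -0.0
side [308 168   5  11  36] [309.6 172.6] cradle x,y -0.0362 0.004
side [316 168  10  12  69] [320.3 173.3] cradle x,y -0.0722 -0.0031
top [360 199  10   5  32] [364.5 201.1] cradle x,y -0.0343 -0.0001
top [361 208  13  10  93] [367.  212.1] cradle x,y -0.0727 -0.0012
```

```bash
python3 - <<'E'
from h import *
def prof(n,tag,x,y,z):
    im=cv2.imread(f"pics/{n}{tag}.png").astype(np.float32)
    P=np.c_[O+A_*x[:,None]+B_*y,np.full(len(x),z)]
    q=proj(n,P).astype(np.float32)
    return cv2.remap(im,q[:,0],q[:,1],cv2.INTER_LINEAR)[:,0]
x=np.arange(-.165,-.02,.003)
print("top: x, bench0 at y=0 z=.02 ; now y=0 z=.058")
a=prof("top",0,x,0,.02);b=prof("top",8,x,0,.05);c=prof("top",8,x,.027,.05);d=prof("side",8,x,-.027,.05);e=prof("side",8,x,.008,.055)
f=prof("top",0,x,.027,.05);g=prof("side",0,x,-.027,.05);h=prof("side",0,x,.03,.05)
for i in range(len(x)): print("%.3f"%x[i],*[v[i].astype(int) for v in(a,b,c,d,e,f,g,h)])
E
```

```text
top: x, bench0 at y=0 z=.02 ; now y=0 z=.058
-0.165 [26 25 26] [35 35 36] [28 28 26] [45 44 45] [46 44 45] [27 27 26] [46 46 48] [47 46 47]
-0.162 [28 28 27] [35 36 37] [29 29 27] [46 44 46] [46 44 45] [28 27 26] [47 46 48] [46 45 47]
-0.159 [27 27 27] [40 43 46] [29 28 28] [46 45 47] [46 45 46] [27 26 26] [47 46 47] [46 45 47]
-0.156 [27 27 26] [50 57 60] [28 27 27] [46 45 47] [46 45 45] [26 25 26] [47 45 47] [47 46 48]
-0.153 [28 27 27] [55 62 65] [32 32 31] [47 45 46] [48 46 47] [30 31 31] [47 46 47] [47 46 48]
-0.150 [34 33 33] [64 68 70] [51 52 52] [46 45 47] [59 58 59] [49 51 51] [47 46 47] [58 58 60]
-0.147 [54 55 56] [ 94  99 100] [90 93 93] [46 45 47] [91 92 94] [91 95 93] [48 47 49] [103 105 108]
-0.144 [102 107 108] [149 159 161] [133 138 139] [56 56 59] [134 138 142] [133 139 138] [57 58 60] [160 165 172]
-0.141 [164 173 176] [204 217 222] [156 164 166] [ 95  99 103] [171 178 186] [156 164 166] [ 94  98 103] [198 206 213]
-0.138 [213 223 227] [233 242 245] [171 182 186] [132 138 146] [191 202 212] [170 182 185] [131 138 146] [212 220 227]
-0.135 [233 242 244] [238 246 248
[... 3763 characters left out ...]
] [158 164 163] [49 48 51] [153 156 159]
-0.036 [157 163 162] [117  68  38] [85 86 86] [51 46 47] [115  68  43] [158 163 163] [49 49 51] [153 156 158]
-0.033 [158 163 163] [113  65  36] [84 85 85] [50 46 48] [115  74  54] [158 162 163] [48 48 51] [152 156 158]
-0.030 [158 163 162] [108  73  54] [85 87 86] [51 46 47] [114  90  80] [158 164 163] [48 48 50] [151 156 157]
-0.027 [158 163 162] [106  90  83] [84 87 86] [50 47 47] [112 109 107] [159 164 163] [48 48 50] [151 155 157]
-0.024 [158 163 162] [107 109 107] [83 86 85] [49 46 48] [111 117 120] [159 164 163] [49 48 51] [152 155 157]
-0.021 [158 164 162] [108 117 117] [78 79 78] [48 46 49] [110 117 121] [159 164 163] [49 49 51] [152 155 158]
```

View pics/side8c.png

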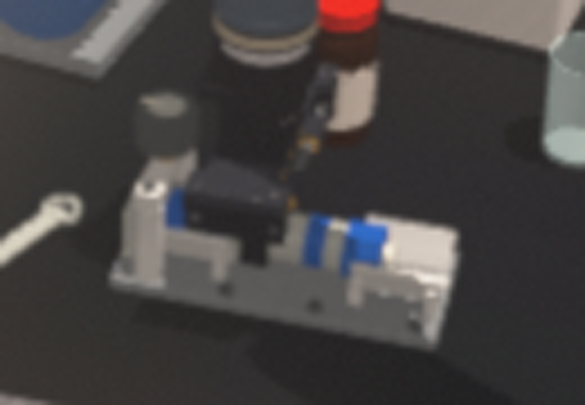

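{"api": "send_rows", "payload": {
  "slide": [
    [0, 0, 0],
    [0, -0.001, -0.002],
    [0, -0.001, -0.004],
    [0, -0.001, -0.004],
    [0, -0.001, -0.004],
    [0, -0.001, -0.004]
  ],
  "twist": [0, 0, 0, 0, 0, 0],
  "jaw": [0.52, 0.52, 0.52, 0.2, 0.2, 0.2]
}}

```text
clock: 15.6
position: [0.5659, -0.2258, 0.0271]
orientation: [-1.29, 1.126, -1.085]
wrist_force: [0.9, -0.5, 0.3]
gripper_width: 0.0371
```

```bash
python3 - <<'E'
from h import *
plan([(.5618,-.2265,.0261)],yaw=-81.75,step=.02)
E
```

```text
clock 15.6 pos [ 0.5659 -0.2258  0.0271] heading -81.78 y axis [-0.0293  0.0038 -0.9996] q7 -1.232 q [ 0.42  0.6  -0.15  1.83  0.13  0.75 -1.23] F [ 0.9 -0.5  0.3] w 0.0371
twist -0.001
[0.0001,0.0011,-0.0041],1
```

{"api": "send_rows", "payload": {
  "slide": [
    [0, 0, 0.002],
    [0, 0, 0.004],
    [0, 0, 0.006],
    [0, 0, 0.008],
    [0, 0, 0.01],
    [0, 0, 0.01]
  ],
  "twist": [0, 0, 0, 0, 0, 0],
  "jaw": [0.2, 0.2, 0.2, 0.2, 0.2, 0.2]
}}

```text
clock: 16.35
position: [0.5659, -0.2258, 0.027]
orientation: [-1.304, 1.143, -1.074]
wrist_force: [-20.0, 0.6, 21.1]
gripper_width: 0.0373
```

```bash
python3 - <<'E'
from h import *
plan([(.5618,-.2265,.0261)],yaw=-81.75,step=.02)
blue(9)
E
```

```text
clock 16.35 pos [ 0.5659 -0.2258  0.027 ] heading -81.9 y axis [-0.0503  0.0042 -0.9987] q7 -1.237 q [ 0.41  0.61 -0.14  1.81  0.13  0.78 -1.24] F [-20.    0.6  21.1] w 0.0373
twist -0.003
[0.0002,0.0011,-0.0041],1
side [277 163   4   7  21] [278.8 166.1] cradle x,y 0.0756 -0.0
side [308 168   5  11  35] [309.7 172.7] cradle x,y -0.0364 0.0047
side [316 168  10  12  70] [320.3 173.3] cradle x,y -0.0724 -0.0028
top [360 199  10   5  33] [364.5 201. ] cradle x,y -0.0341 -0.0003
top [361 208  13  10  94] [367.  212.1] cradle x,y -0.0727 -0.001
```

A 20 N push gives no movement at all (nut centroids unchanged to 0.1 px). The nut edges, measured against the trough edges, also agree with home within about 2 mm. I'll unload, release and lift.

{"api": "send_rows", "payload": {
  "slide": [
    [0, 0, 0],
    [0, 0, 0],
    [0, 0, 0],
    [0, 0, 0],
    [0, -0.01, 0],
    [0, -0.04, 0],
    [0, -0.08, 0],
    [0, -0.12, 0]
  ],
  "twist": [0, 0, 0, 0, 0, 0, 0, 0],
  "jaw": [0.2, 0.56, 0.56, 0.56, 0.56, 0.56, 0.56, 0.7]
}}

```text
clock: 17.45
position: [0.5721, -0.2262, 0.1487]
orientation: [-1.303, 1.143, -1.075]
wrist_force: [0.8, 0.4, 0.2]
gripper_width: 0.053
```

```bash
python3 - <<'E'
from h import *
plan([(.5618,-.2265,.0261)],yaw=-81.75,step=.02)
blue(10)
E
```

```text
clock 17.45 pos [ 0.5721 -0.2262  0.1487] heading -81.89 y axis [-0.0494  0.0041 -0.9988] q7 -1.209 q [ 0.42  0.47 -0.16  1.72  0.1   1.01 -1.21] F [0.8 0.4 0.2] w 0.053
twist -0.003
[0.0000,0.0176,-0.0006],[0.0000,0.0351,-0.0012],[0.0001,0.0527,-0.0018],[0.0001,0.0703,-0.0025],[0.0001,0.0878,-0.0031],[0.0001,0.1054,-0.0037],[0.0002,0.1229,-0.0043],7
side [277 163   5   7  29] [278.9 166. ] cradle x,y 0.0757 -0.001
side [286 165   4   7  22] [287.5 167.8] cradle x,y 0.044 0.0004
side [308 168   5  11  36] [309.9 172.9] cradle x,y -0.0376 0.0056
side [317 168   9  10  69] [320.7 173.2] cradle x,y -0.0736 -0.004
top [360 200  10   4  30] [364.6 201.4] cradle x,y -0.0353 -0.0003
top [361 208  12  10  85] [366.4 212.4] cradle x,y -0.0734 0.0009
```

View pics/side10c.png

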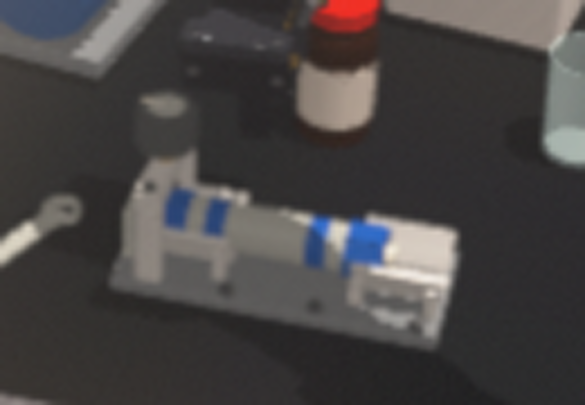

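View pics/top10c.png

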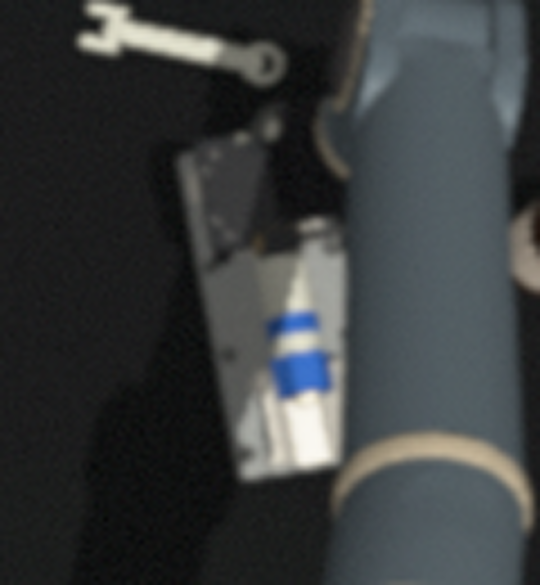

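```bash
python3 - <<'E'
from h import *
plan([(.585,-.2245,.178),(.646,-.2145,.178)],yaw=-81.75,step=.05)
E
```

```text
clock 17.55 pos [ 0.5756 -0.2272  0.1527] heading -81.89 y axis [-3.970e-02  8.000e-04 -9.992e-01] q7 -1.209 q [ 0.42  0.47 -0.16  1.71  0.1   1.01 -1.21] F [1.2 0.2 0.8] w 0.0575
twist -0.002
[-0.0015,-0.0256,0.0087],[-0.0021,-0.0268,0.0396],[-0.0028,-0.0280,0.0705],3
```

{"api": "send_rows", "payload": {
  "slide": [
    [-0.0015, -0.026, 0.009],
    [-0.002, -0.027, 0.03],
    [-0.002, -0.027, 0.05],
    [-0.003, -0.028, 0.07],
    [-0.003, -0.028, 0.07],
    [-0.003, -0.028, 0.07],
    [-0.003, -0.028, 0.07],
    [-0.003, -0.028, 0.07]
  ],
  "twist": [-0.18, -0.36, -0.54, -0.72, -0.9, -1.08, -1.26, -1.44],
  "jaw": [0.85, 0.85, 0.85, 0.85, 0.85, 0.85, 0.85, 0.85]
}}

```text
clock: 18.55
position: [0.6453, -0.2144, 0.1777]
orientation: [-1.569, 0.018, 0.045]
wrist_force: [0.4, -0.7, -0.5]
gripper_width: 0.0745
```

```bash
python3 - <<'E'
from h import *
plan([(.646,-.2145,.165)],step=.05)
E
```

```text
clock 18.55 pos [ 0.6453 -0.2144  0.1777] heading 0.96 y axis [-4.020e-02  9.000e-04 -9.992e-01] q7 0.046 q [ 0.57  0.58 -0.49  1.52  0.29  1.16  0.05] F [ 0.4 -0.7 -0.5] w 0.0745
[0.0012,0.0127,-0.0002],1
```

{"api": "send_rows", "payload": {
  "slide": [
    [0.001, 0, 0],
    [0.001, 0, 0],
    [0.001, 0, 0],
    [0.001, 0, 0],
    [0.001, 0, 0],
    [0.001, 0, 0],
    [0.001, 0, 0]
  ],
  "twist": [-0.18, -0.36, -0.54, -0.72, -0.9, -1.0, -1.0],
  "jaw": [0.85, 0.85, 0.85, 0.85, 0.85, 0.85, 0.85]
}}

```text
clock: 19.42
position: [0.6461, -0.2145, 0.1774]
orientation: [-1.401, -0.76, 0.817]
wrist_force: [-0.8, -0.5, 0.3]
gripper_width: 0.0741
```

```bash
python3 - <<'E'
from h import *
plan([(.646,-.2145,.112)],step=.1)
blue(11)
p=cv2.imread("pics/side11.png"); cv2.imwrite("pics/s11.png",cv2.resize(p[90:200,220:360],None,fx=5,fy=5,interpolation=cv2.INTER_CUBIC))
E
```

```text
clock 19.425 pos [ 0.6461 -0.2145  0.1774] heading 58.19 y axis [-0.0406  0.0014 -0.9992] q7 0.936 q [ 0.71  0.64 -0.71  1.5   0.43  1.2   0.94] F [-0.8 -0.5  0.3] w 0.0741
[0.0013,0.0653,-0.0022],1
side [277 163   5   7  25] [279.1 166. ] cradle x,y 0.0748 -0.0011
side [286 165   4   6  20] [287.5 167.5] cradle x,y 0.0444 -0.0014
side [308 169   5  10  32] [309.8 173.3] cradle x,y -0.0376 0.0077
side [317 169   9   9  61] [320.7 173.3] cradle x,y -0.0738 -0.0031
top [354 168  10   5  33] [358.4 170.1] cradle x,y 0.0752 -0.0007
top [356 177   9   4  26] [360.2 178.5] cradle x,y 0.0454 -0.0008
top [360 200  10   5  30] [364.5 201.5] cradle x,y -0.0357 0.0001
top [361 208  12  10  84] [366.5 212.5] cradle x,y -0.0737 0.0007
```

View pics/s11.png

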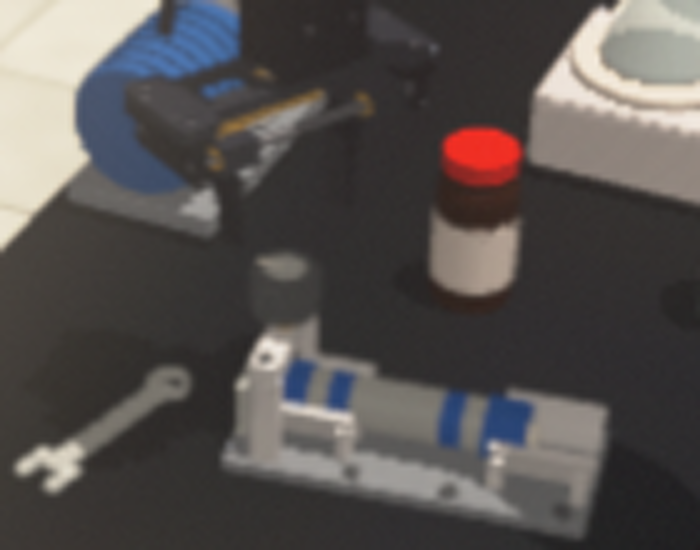

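View pics/top11c.png

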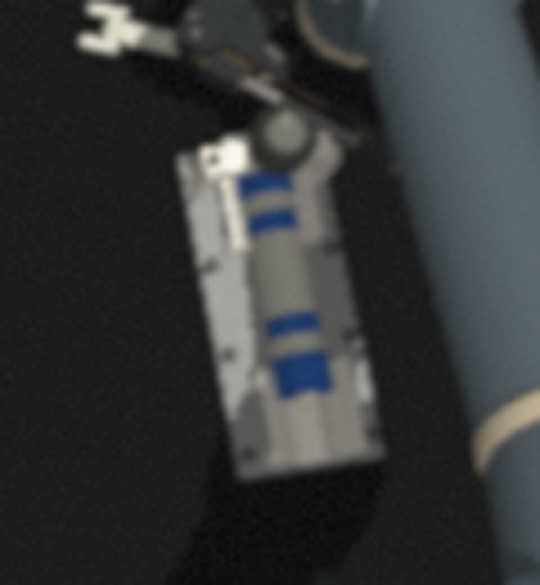

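{"api": "send_rows", "payload": {
  "slide": [
    [0.001, 0.02, -0.001],
    [0.001, 0.04, -0.002],
    [0.001, 0.055, -0.002],
    [0.001, 0.065, -0.002],
    [0.001, 0.065, -0.002]
  ],
  "twist": [0, 0, 0, 0, 0],
  "jaw": [0.85, 0.85, 0.85, 0.85, 0.85]
}}

```text
clock: 20.15
position: [0.6452, -0.2145, 0.1114]
orientation: [-1.4, -0.759, 0.818]
wrist_force: [0.0, 0.2, 0.4]
gripper_width: 0.0743
```

```bash
python3 - <<'E'
from h import *
plan([(.646,-.2145,.112)],step=.1)
blue(12)
p=cv2.imread("pics/side12.png"); cv2.imwrite("pics/s12.png",cv2.resize(p[90:200,220:360],None,fx=5,fy=5,interpolation=cv2.INTER_CUBIC))
E
```

```text
clock 20.15 pos [ 0.6452 -0.2145  0.1114] heading 58.18 y axis [-0.0421  0.0015 -0.9991] q7 0.901 q [ 0.69  0.7  -0.68  1.56  0.48  1.1   0.9 ] F [0.  0.2 0.4] w 0.0743
[0.0004,-0.0007,-0.0006],1
side [277 163   5   7  26] [279.  166.1] cradle x,y 0.0749 -0.0004
side [286 165   4   7  21] [287.4 167.8] cradle x,y 0.0442 0.0004
side [308 169   5  10  33] [309.8 173.4] cradle x,y -0.0378 0.0081
side [316 169  10  10  61] [320.7 173.5] cradle x,y -0.0739 -0.0023
top [353 168  11   5  34] [358.  170.1] cradle x,y 0.0757 0.0006
top [356 177   9   4  27] [360.1 178.5] cradle x,y 0.0452 -0.0008
top [360 200  10   4  30] [364.6 201.5] cradle x,y -0.0357 -0.0004
top [361 208  12  10  84] [366.5 212.5] cradle x,y -0.0737 0.0007
```

View pics/s12.png

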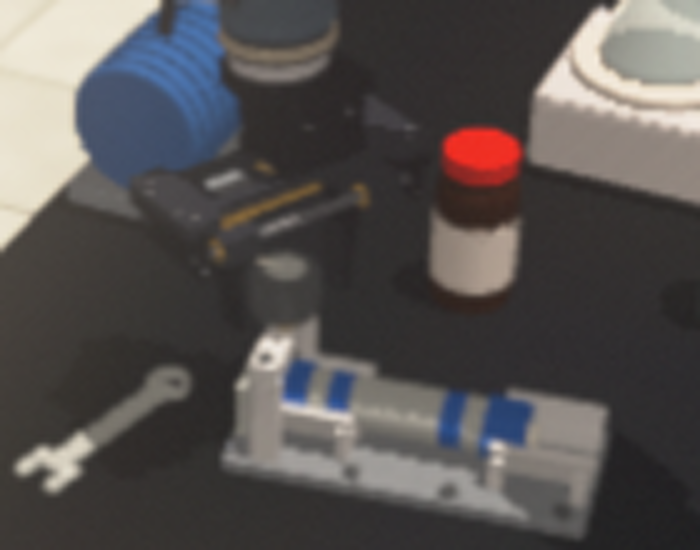

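View pics/top12c.png

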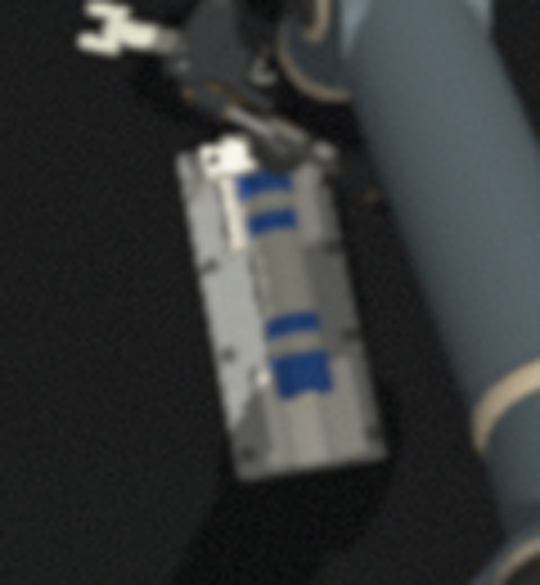

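{"api": "send_rows", "payload": {
  "slide": [
    [0, 0, 0],
    [0, 0, 0],
    [0, 0, 0],
    [0, 0, 0],
    [0, 0, 0]
  ],
  "twist": [0, 0, 0, 0, 0],
  "jaw": [0.4, 0.4, 0.4, 0.4, 0.4]
}}

```text
clock: 20.88
position: [0.6464, -0.2143, 0.1131]
orientation: [-1.402, -0.761, 0.816]
wrist_force: [0.2, 0.9, 1.0]
gripper_width: 0.0454
```

```bash
python3 - <<'E'
from h import *
s,p,r=tool()
plan([p-[0,0,.0035]],step=.1)
E
```

```text
clock 20.875 pos [ 0.6464 -0.2143  0.1131] heading 58.18 y axis [-0.039   0.0011 -0.9992] q7 0.901 q [ 0.69  0.7  -0.68  1.56  0.48  1.1   0.9 ] F [0.2 0.9 1. ] w 0.0454
[0.0001,0.0035,-0.0001],1
```

{"api": "send_rows", "payload": {
  "slide": [
    [0, 0, 0],
    [0, 0.001, 0],
    [0, 0.001, 0],
    [0, 0.002, 0],
    [0, 0.002, 0],
    [0, 0.003, 0],
    [0, 0.003, 0],
    [0, 0.003, 0]
  ],
  "twist": [0.1, 0.22, 0.34, 0.46, 0.58, 0.7, 0.82, 0.9],
  "jaw": [0.4, 0.4, 0.4, 0.4, 0.4, 0.4, 0.4, 0.4]
}}

```text
clock: 21.88
position: [0.6465, -0.2143, 0.11]
orientation: [-1.565, -0.058, 0.118]
wrist_force: [0.3, 0.1, -1.9]
gripper_width: 0.0453
```

```bash
python3 - <<'E'
from h import *
s,p,r=tool()
plan([p-[0,0,.0035]],step=.1); print(s["ft_torque"])
blue(13)
p=cv2.imread("pics/side13.png"); cv2.imwrite("pics/s13.png",cv2.resize(p[90:200,220:360],None,fx=5,fy=5,interpolation=cv2.INTER_CUBIC))
E
```

```text
clock 21.875 pos [ 0.6465 -0.2143  0.11  ] heading 6.45 y axis [-0.0382  0.0012 -0.9993] q7 0.109 q [ 0.57  0.65 -0.47  1.57  0.33  1.04  0.11] F [ 0.3  0.1 -1.9] w 0.0453
[0.0001,0.0035,-0.0000],1
[ 0.20140922 -0.74075723  0.124443  ]
side [277 163   5   7  26] [279. 166.] cradle x,y 0.0751 -0.001
side [286 165   4   7  22] [287.5 167.8] cradle x,y 0.044 0.0004
side [308 168   5  11  34] [309.9 173.2] cradle x,y -0.0378 0.0073
side [317 169   9   9  62] [320.6 173.5] cradle x,y -0.0737 -0.0021
top [360 200  10   4  30] [364.6 201.5] cradle x,y -0.0357 -0.0004
top [361 209  12   9  81] [366.4 212.5] cradle x,y -0.0737 0.0012
```

View pics/s13.png

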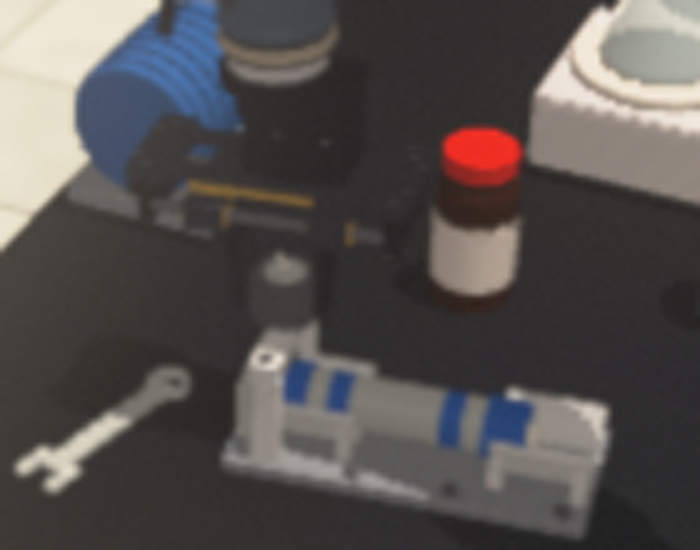

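The measured torque about the vertical is 0.12 N m, which matches the knob's friction. The side view shows the fingers gripping the knob at (280,285). I'll keep turning.

{"api": "send_rows", "payload": {
  "slide": [
    [0, 0, 0],
    [0, 0.001, 0],
    [0, 0.001, 0],
    [0, 0.002, 0],
    [0, 0.002, 0],
    [0, 0.003, 0],
    [0, 0.003, 0],
    [0, 0.0035, 0]
  ],
  "twist": [0.12, 0.25, 0.38, 0.5, 0.62, 0.75, 0.88, 1.0],
  "jaw": [0.4, 0.4, 0.4, 0.4, 0.4, 0.4, 0.4, 0.4]
}}

```text
clock: 22.98
position: [0.6461, -0.2144, 0.1065]
orientation: [-1.474, 0.723, -0.665]
wrist_force: [-0.6, 0.5, 0.3]
gripper_width: 0.0451
```

```bash
python3 - <<'E'
from h import *
s,p,r=tool()
plan([p-[0,0,.0035]],step=.1); print(s["ft_torque"])
E
```

```text
clock 22.975 pos [ 0.6461 -0.2144  0.1065] heading -50.85 y axis [-3.910e-02  9.000e-04 -9.992e-01] q7 -0.765 q [ 0.41  0.61 -0.23  1.59  0.17  1.   -0.76] F [-0.6  0.5  0.3] w 0.0451
[0.0001,0.0035,0.0001],1
[-0.02784353 -0.13151198  0.12594847]
```

{"api": "send_rows", "payload": {
  "slide": [
    [0, 0, 0],
    [0, 0.001, 0],
    [0, 0.001, 0],
    [0, 0.001, 0],
    [0, 0.002, 0],
    [0, 0.002, 0],
    [0, 0.002, 0]
  ],
  "twist": [0.1, 0.2, 0.3, 0.4, 0.5, 0.6, 0.65],
  "jaw": [0.4, 0.4, 0.4, 0.4, 0.4, 0.4, 0.4]
}}

```text
clock: 23.85
position: [0.6459, -0.214, 0.1043]
orientation: [-1.252, 1.214, -1.164]
wrist_force: [0.8, -0.4, -1.3]
gripper_width: 0.0457
```

```bash
python3 - <<'E'
from h import *
s,p,r=tool()
plan([p-[0,0,.0035]],step=.1); print(s["ft_torque"])
E
```

```text
clock 23.85 pos [ 0.6459 -0.214   0.1043] heading -88.06 y axis [-0.0395  0.0015 -0.9992] q7 -1.329 q [ 0.3   0.6  -0.07  1.6   0.06  0.98 -1.33] F [ 0.8 -0.4 -1.3] w 0.0457
[0.0000,0.0035,0.0001],1
[ 0.4038605  -0.30562798  0.1376509 ]
```

{"api": "send_rows", "payload": {
  "slide": [
    [0, 0, 0],
    [0, 0, 0],
    [0, 0.001, 0],
    [0, 0.001, 0],
    [0, 0.001, 0]
  ],
  "twist": [0.06, 0.12, 0.18, 0.24, 0.3],
  "jaw": [0.4, 0.4, 0.4, 0.4, 0.4]
}}

```text
clock: 24.48
position: [0.6477, -0.2145, 0.1039]
orientation: [-1.104, 1.424, -1.387]
wrist_force: [3.2, -2.5, -0.9]
gripper_width: 0.0451
```

```bash
python3 - <<'E'
from h import *
s,p,r=tool()
plan([p-[0,0,.0035]],step=.1); print(s["ft_torque"])
E
```

```text
clock 24.475 pos [ 0.6477 -0.2145  0.1039] heading -104.99 y axis [-0.0357 -0.001  -0.9994] q7 -1.587 q [ 0.25  0.6  -0.    1.6   0.01  0.97 -1.59] F [ 3.2 -2.5 -0.9] w 0.0451
[-0.0000,0.0035,0.0001],1
[-0.36094233 -0.88176725  0.87248817]
```

{"api": "send_rows", "payload": {
  "slide": [
    [0, 0, 0],
    [0, 0, 0],
    [0, 0, 0],
    [0, 0, 0]
  ],
  "twist": [0.04, 0.08, 0.08, 0.08],
  "jaw": [0.4, 0.4, 0.4, 0.4]
}}

```text
clock: 24.98
position: [0.6487, -0.215, 0.104]
orientation: [-1.058, 1.479, -1.447]
wrist_force: [4.5, -2.7, -2.2]
gripper_width: 0.0453
```

```bash
python3 - <<'E'
from h import *
s,p,r=tool()
plan([p-[0,0,.0035]],step=.1); print(s["ft_torque"])
E
```

```text
clock 24.975 pos [ 0.6487 -0.215   0.104 ] heading -109.59 y axis [-0.0333 -0.002  -0.9994] q7 -1.656 q [ 0.24  0.6   0.02  1.6  -0.    0.97 -1.66] F [ 4.5 -2.7 -2.2] w 0.0453
[-0.0000,0.0035,0.0001],1
[-0.37430477 -1.11508738  0.74634406]
```

Torque has levelled off at about 0.8 N m, against 0.12 while turning, so the knob is at its hard stop. Releasing and rising.

{"api": "send_rows", "payload": {
  "slide": [
    [0, 0, 0],
    [0, 0, 0],
    [0, 0, 0],
    [0, -0.02, 0],
    [0, -0.05, 0],
    [0, -0.08, 0],
    [0, -0.11, 0],
    [0, -0.15, 0]
  ],
  "twist": [0, 0, 0, 0, 0, 0, 0, 0],
  "jaw": [0.85, 0.85, 0.85, 0.85, 0.85, 0.85, 0.85, 0.85]
}}

```text
clock: 25.98
position: [0.6533, -0.2145, 0.2559]
orientation: [-1.057, 1.48, -1.447]
wrist_force: [0.2, 0.1, 0.1]
gripper_width: 0.0738
```

```bash
python3 - <<'E'
from h import *
s,p,r=tool()
plan([(.45,-.1,.3)],step=.06)
blue(14)
E
```

```text
clock 25.975 pos [ 0.6533 -0.2145  0.2559] heading -109.61 y axis [-0.0336 -0.0016 -0.9994] q7 -1.655 q [ 0.23  0.48  0.03  1.44 -0.    1.26 -1.65] F [0.2 0.1 0.1] w 0.0738
[-0.0098,-0.0093,-0.0578],[-0.0195,-0.0187,-0.1156],[-0.0293,-0.0280,-0.1734],[-0.0391,-0.0374,-0.2312],4
side [277 163   5   7  27] [279.  166.1] cradle x,y 0.0752 -0.0003
side [286 165   4   7  23] [287.4 168. ] cradle x,y 0.044 0.0012
side [308 168   5  11  38] [309.9 172.9] cradle x,y -0.0376 0.0053
side [316 168  10  11  69] [320.7 173.3] cradle x,y -0.0737 -0.0031
top [353 168  11   5  32] [357.9 170. ] cradle x,y 0.076 0.001
top [355 177  11   4  30] [360.2 178.5] cradle x,y 0.0454 -0.0009
```

Moving the arm clear, towards +y and away from the cradle, to check with both cameras.

{"api": "send_rows", "payload": {
  "slide": [
    [-0.05, -0.01, -0.02],
    [-0.1, -0.02, -0.03],
    [-0.15, -0.03, -0.04],
    [-0.2, -0.03, -0.05],
    [-0.25, -0.03, -0.05],
    [-0.28, -0.03, -0.05],
    [-0.28, -0.03, -0.05]
  ],
  "twist": [0, 0, 0, 0, 0, 0, 0],
  "jaw": [0.85, 0.85, 0.85, 0.85, 0.85, 0.85, 0.85]
}}

```text
clock: 26.95
position: [0.7039, 0.0693, 0.289]
orientation: [-1.052, 1.467, -1.448]
wrist_force: [-0.5, -0.7, -0.6]
gripper_width: 0.0738
```

```bash
python3 - <<'E'
from h import *
plan([(.45,-.1,.3)],step=.6)
blue(15)
z0=np.load("pics/top0.npz")
p,d=capture("top")
# knob top depth before/after
for nm,dd in(("before",z0["d"]),("after",d)):
    v,u=np.mgrid[153:164,358:369]; P=pts("top",np.c_[u.ravel(),v.ravel()],dd[v,u].ravel()); K=P[P[:,2]>.115]; print(nm,"knob top z",len(K),np.median(K[:,2]).round(4),K[:,:2].mean(0).round(4))
s=cv2.imread("pics/side15.png"); cv2.imwrite("pics/s15.png",cv2.resize(s[110:210,220:360],None,fx=5.5,fy=5.5,interpolation=cv2.INTER_CUBIC))
E
```

```text
clock 26.95 pos [0.7039 0.0693 0.289 ] heading -109.3 y axis [-0.0225 -0.0029 -0.9997] q7 -2.081 q [-0.13  0.49 -0.04  1.34  0.02  1.33 -2.08] F [-0.5 -0.7 -0.6] w 0.0738
[0.2438,-0.0048,-0.1838],1
side [277 163   5   7  27] [279.  166.1] cradle x,y 0.0752 -0.0003
side [286 165   4   7  22] [287.5 167.8] cradle x,y 0.044 0.0004
side [308 168   5  11  37] [309.9 172.9] cradle x,y -0.0374 0.0057
side [317 168   9  10  68] [320.8 173.3] cradle x,y -0.0739 -0.0036
top [353 169  11   4  33] [357.6 170.2] cradle x,y 0.0756 0.0021
top [356 177   9   4  26] [360.2 178.5] cradle x,y 0.0454 -0.0008
top [360 200  10   4  29] [364.7 201.4] cradle x,y -0.0355 -0.0005
top [361 208  12  10  84] [366.5 212.4] cradle x,y -0.0734 0.0007
before knob top z 115 0.1414 [ 0.6455 -0.2121]
after knob top z 104 0.1325 [ 0.6504 -0.216 ]
```

View pics/s15.png

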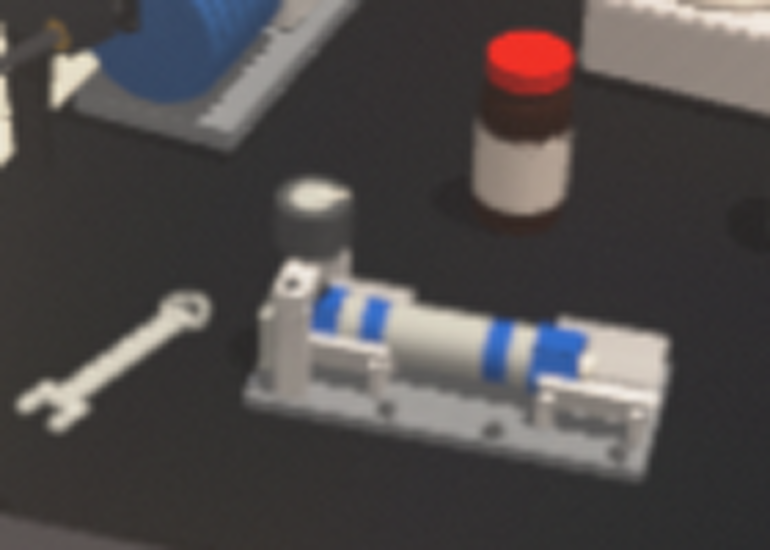

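View pics/top15.png

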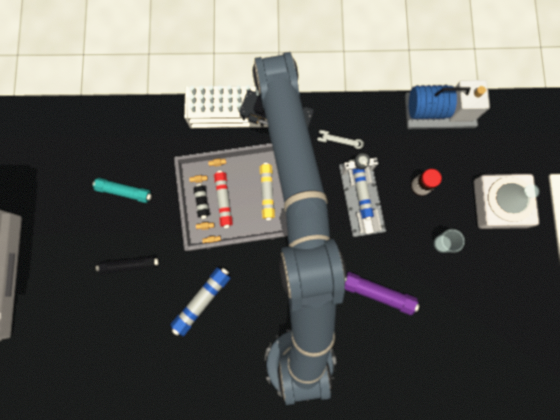

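View pics/top15c.png

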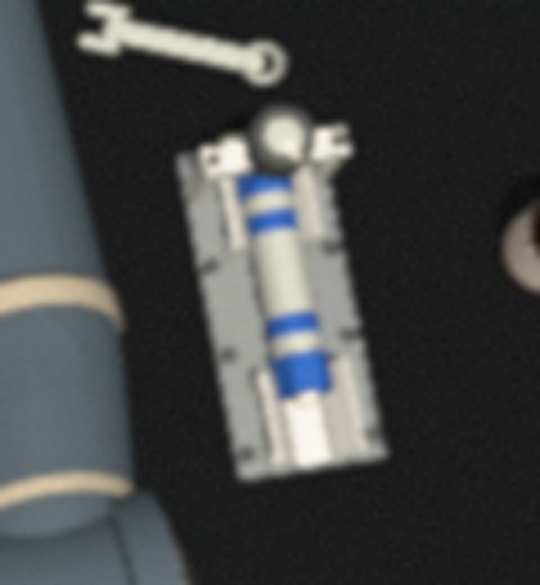

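```bash
python3 - <<'E'
from h import *
rows=[]
for n in("top","side"):
    t=[]
    for k,zz in((0,.1405),(10 if n=="side" else 3,.1405),(15,.1315)):
        im=cv2.imread(f"pics/{n}{k}.png")
        c=proj(n,[(.647,-.2145,zz)])[0]
        # ortho view: world +x up, +y left, 60mm
        g=np.mgrid[-30:30:200j,-30:30:200j]; X=.647-g[0]/1e3; Y=-.2145-g[1]/1e3
        q=proj(n,np.c_[X.ravel(),Y.ravel(),np.full(X.size,zz)]).astype(np.float32).reshape(200,200,2)
        t.append(cv2.remap(im,q[...,0],q[...,1],cv2.INTER_CUBIC))
    rows.append(np.hstack(t))
cv2.imwrite("pics/knob.png",np.vstack(rows))
E
```

```text
(no output)
```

View pics/knob.png

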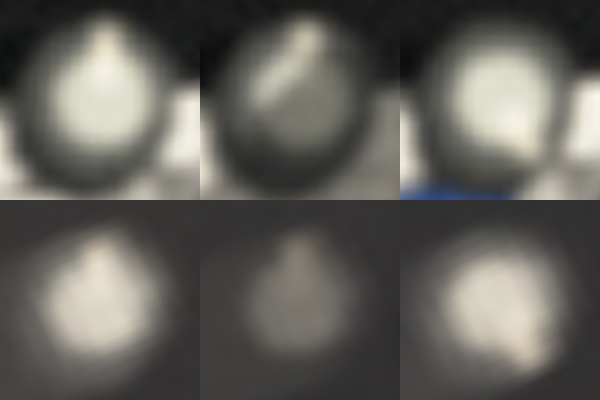

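```bash
python3 - <<'E'
from workcell import readout,ticket
s=readout.sense(); print(s["clock"],abs(s["qd"]).max(),s["wrist_force"])
print(ticket.finish_job())
E
```

```text
27.1 0.013122755850746631 [ 0.31997435 -0.37349647  1.14690758]
the job is handed in; nothing more can be done
None
```

I handed the job in at 27.1 s with everything done as far as my checks show; the hand-in gave no verdict.

**What I did:** I took the blue column out of the crate, laid it in the trough with contact at the predicted height, and slid it under the bridge to the stop. Then I screwed the knob down in one grasp, let go and moved the arm clear.

**Column:** At the stop, a 20 N push gave no movement. When I let go, the images showed it back by about 1 mm. The last images put its middle within about 1–2 mm of home and in line.

**Knob:**
- **Torque:** it rose from the normal 0.12 N m to about 0.8 N m and levelled off, which means the hard stop.
- **Travel:** its top dropped about 9 mm (0.1414 to 0.1325 m) and the index line turned about 2.5 rad. That fits a start angle of about 0.28 rad.
- **Not measured:** the knob's absolute angle and the foot's force on the column; I take both from the torque.

**Other things:** In the last images the spanner, jar and beaker, and the crate parts in view, look unmoved; I judged this by eye. The arm hid part of the crate in the last top view.

**What disagreed:**
- **First slide:** it stalled at about 13 N, some 9 mm short of the stop. I released, gripped again and finished it.
- **Cradle position:** my first estimate was about 3 mm too short along its length. I allowed for that from the trough edges and from the tool's position on the knob.
- **Tool tilt:** it tilted up to about 3° from the pushing, and I left it so; it did no visible harm.

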